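Line up the tin labels and lock the scanning station

TASK

Roll each tin on the scanning station round on its turntable with a fingertip (not with the key) until its label faces squarely to the clear window; then push the red door fully shut so that it seats on its catch. After that take the orange-handled key, turn both brass screws above the door a quarter turn clockwise to their stops with it, and stand the key upright back in the middle of the blue mat, leaving the tins in place and everything else on the bench alone.

Things in the scene. Friction and masses are not known exactly. Their poses are not given: they have to be found in the camera images.
- station: Scanning station, fixed but placed and turned differently each time; origin: centre of its underside. Grey base 170 (its x) x 420 mm (y, -215 to 205), open at the top. +x side, away from the robot: low clear window, top 106 mm above the bench. Near wall top 65, left end wall top 100 mm. At its -y end (robot's right) a red door under a lintel 40 mm wide (y -215 to -175 mm, top 120 mm above the bench).
- mark1 (a point): Where a label's middle is when it squarely faces the window on turntable 1, whose centre is at station x = 0, y = -95 mm; this point lies at x = 50 mm, 80 mm above the bench; a green tick on the window's top edge shows it. The steel turntable, top 32 mm above the bench, spins endlessly (0.02 N m friction), stays where left; a 5 mm rim keeps a tin centred to 2 mm.
- mark2 (a point): Where a label's middle is when it squarely faces the window on turntable 2, whose centre is at station x = 0, y = 20 mm; this point lies at x = 50 mm, 80 mm above the bench; a green tick on the window's top edge shows it. The steel turntable, top 32 mm above the bench, spins endlessly (0.02 N m friction), stays where left; a 5 mm rim keeps a tin centred to 2 mm.
- mark3 (a point): Where a label's middle is when it squarely faces the window on turntable 3, whose centre is at station x = 0, y = 135 mm; this point lies at x = 50 mm, 80 mm above the bench; a green tick on the window's top edge shows it. The steel turntable, top 32 mm above the bench, spins endlessly (0.02 N m friction), stays where left; a 5 mm rim keeps a tin centred to 2 mm.
- tinA_lid (a point): Centre of the flat lid of tin A (142 mm above the bench): black, 100 mm diameter, 110 mm high, 0.4 to 0.8 kg, on any of the turntables, or absent. z up; x from the axis to its label's middle; a red stripe on the lid runs that way. Too wide to grip: press a fingertip on the lid near its rim (5 to 20 N) and swing it round the tin's axis, turning the finger along so that it slips less.
- tinA_label (a point): Middle of tin A's label (red with a white middle, 70 mm high), on the tin's side 50 mm from the axis, 48 mm above the tin's foot.
- tinB_lid (a point): Centre of the flat lid of tin B (142 mm above the bench): black, 100 mm diameter, 110 mm high, 0.4 to 0.8 kg, on any of the turntables, or absent. z up; x from the axis to its label's middle; a red stripe on the lid runs that way. Too wide to grip: press a fingertip on the lid near its rim (5 to 20 N) and swing it round the tin's axis, turning the finger along so that it slips less.
- tinB_label (a point): Middle of tin B's label (red with a white middle, 70 mm high), on the tin's side 50 mm from the axis, 48 mm above the tin's foot.
- tinC_lid (a point): Centre of the flat lid of tin C (142 mm above the bench): black, 100 mm diameter, 110 mm high, 0.4 to 0.8 kg, on any of the turntables, or absent. z up; x from the axis to its label's middle; a red stripe on the lid runs that way. Too wide to grip: press a fingertip on the lid near its rim (5 to 20 N) and swing it round the tin's axis, turning the finger along so that it slips less.
- tinC_label (a point): Middle of tin C's label (red with a white middle, 70 mm high), on the tin's side 50 mm from the axis, 48 mm above the tin's foot.
- door (a joint): Red door at the station's -y end: 0 = shut, grows as it opens outwards (towards -y); starts at 0.6 to 1.15 rad. In the last 0.1 rad a sprung ball catch in the far post must be passed (about 3 to 6 N pushed near the free edge); the door then sits at about 0 against its stop. Slight hinge friction, no spring.
- door_hinge (a point): On the door's vertical hinge axis (robot's side of the station), 70 mm above the bench. The frame turns with the door: x runs along the leaf from hinge to free edge (leaf from 5 to 140 mm), y is normal to it, -y pointing out. The leaf is 12 mm thick, this axis midway in it; lower edge 27, upper edge 114 mm above the bench.
- screw1 (a joint): Near captive quarter-turn screw on the lintel: 0 = unlocked (starts at 0 to 0.25 rad), grows clockwise seen from above, stop at 1.57 rad = locked (its black hooked tongue then points out over the door, station -y). About 0.08 N m of friction; it stays where it is left.
- screw1_head (a point): Top centre of screw 1's head, 142 mm above the bench: a brass tab 30 mm long (this frame's x), 8 mm thick (y), 12 mm high, on a brass disc 36 mm across whose top is 130 mm above the bench. The frame turns with the screw; the axis is vertical.
- screw2 (a joint): Far captive quarter-turn screw on the lintel, 84 mm from screw 1; the same as screw 1.
- screw2_head (a point): Top centre of screw 2's head; the same as screw 1.
- key_centre (a point): Centre (48 mm above its foot) of the upright socket key, 96 mm tall, 0.24 to 0.4 kg, on the blue mat. Steel foot 48 x 48 mm, 34 high; above it an orange handle 46 long (x), 22 thick (y), 62 high: grip it across the 22 mm. A slot in its underside, 36 long (x), 12 wide, 14 deep, drops over a screw's tab with 2 mm play beside it, so 0.15 rad of play before the screw turns. z is up.
- mat: Fixed blue tool mat 130 x 130 mm, 4 mm thick; origin at the centre of its underside.
- can1: Bystander: oil canister with red label, 100 x 140 x 190 mm, handle up to 235 mm; origin at the centre of its underside. Leave it alone.
- label_roll: Bystander: roll of labels lying flat, 90 mm across, 50 mm high; origin at the centre of its underside. Leave it alone.
- oil_bottle: Bystander: black oil bottle, yellow label, 60 mm across, 170 mm high; origin at the centre of its underside. Leave it alone.
- stapler: Bystander: blue and black stapler, 130 x 36 x 45 mm; origin at the centre of its underside. Leave it alone.
- cap_tray: Bystander: yellow open tray, 130 x 100 x 50 mm; origin at the centre of its underside. Leave it alone.
- tape_gun: Bystander: tape dispenser with a roll, 150 x 60 x 90 mm; origin at the centre of its underside. Leave it alone.

How it is judged:
By the outcome, as a careful person would: the job done as asked, in the order asked, and still so for the second after the job is handed in, with the robot touching nothing.
Of tinA, tinB, tinC only 2 to 3 are there at a start; the rules pass over those that are not, and their reading is None.
At some moment in a run one of key may be knocked a few centimetres aside while the robot is not near it.
It also fails if it takes over 200 s, if anything falls off the work surface, if the arm or the gripper's body presses on something with over 40 N, if the wrist force passes 120 N, or if a joint passes its speed limit or range.

ROBOT

A 6-joint arm with a two-finger parallel gripper is mounted at the origin on the work surface. World frame = base frame: x ahead of the robot, y to its left, z up, the work surface at z = 0. Lengths are in m, angles in rad, forces in N, time in s.
With the tool pointing down it reaches from about 0.35 to 0.85 m from the base axis. Payload 8.1 kg.
Tool frame: the origin (TCP) lies between the finger pads; the fingertips stand 11 mm ahead of it and the grasp point (between the pads) lies 8 mm behind it (robot.tips_ahead is the distance from the TCP to the fingertips, in m); z points along the fingers, y is the line along which they close (so a half turn about z gives the same grasp; the last joint's range is limited). The gripper opens to 93 mm and grips with 3 to 60 N. Pads are 15 mm wide; open, the fingers measure 128 mm over their backs; the gripper's body (75 mm by 188 mm) begins 65 mm behind the grasp point.
Start: joints at [1.238, 0.13, 1.488, -0, 1.523, -0.085], TCP at [0.147, 0.582, 0.194] pointing down, gripper open.
Joint ranges: [-2.96, 2.96], [-0.89, 2.26], [0.02, 2.5], [-1.34, 4.48], [0, 2.73], [-2.66, 2.66]. Speed limits (rad/s): [2.39, 2.39, 2.79, 3.14, 3.14, 3.14].

INTERFACE

Orientations are given as a rotation vector (axis times angle).
In Python, from plant import robot gives the robot as it stands. The module is installed in compiled form; this text tells all that it offers.
- The arm moves only by the tool move_arm, never from a script. Its argument "deltas" is one flat list of numbers, 7 for each row, row after row: the shift along the tool's x, y, z in m, then the turn, a rotation vector about the tool's x, y, z in rad, then the opening, from 0 (shut) to 1 (fully open). A call has 1 to 12 rows; each row is the pose to reach, as a shift and turn from the pose commanded when the call began, along the tool's axes at that moment; what a row does not reach only later rows make up. A row lasts 1/8 s, in which the tool goes at most 62.5 mm and 10.7 degrees, less where a joint would pass 70% of its speed; a pose out of reach is approached as far as the arm can. A call with a gripper value outside its range is refused whole. The fingers move at their own pace and stop on an object; "squeeze" is the grip in N (left out, the last holds). Time passes only in rows, so rows that repeat a pose let the fingers close. It gives the time, the measured TCP pose, the force, the opening and the grip force at its end, in the units of the state.
- robot.read_state(): the state, without advancing time (a new reading comes with each control period).
- robot.read_camera(name): name is "scene" or "top" or "wrist"; returns (picture, depth): 420x560x3 uint8, red, green, blue; 420x560 float32, m along the optical axis (not along the pixel's ray), 0 where there is no reading.
- robot.camera_model(name): a dict with "K" (3x3 intrinsics, pixels), "R" (3x3) and "t" (3): a world point X has camera coordinates R X + t; the wrist camera has in their place "tool_from_camera" (4x4, takes a point from camera to tool coordinates, whose origin is the TCP and whose axes are the flange's). Camera axes: x right, y down, z forward; pixel columns grow to the right and rows downward; lengths in m; the calibration is good to about 2 mm. The wrist camera is an equidistant fisheye: a pixel r from the principal point sees the ray r / f radians off the axis. A picture is of the moment at which its call begins: read the wrist's pose just before it. camera_model takes no time and is no camera call.
- robot.close_job(): hands the job in; it is judged then, once.
Trained networks look in the newest picture that a camera, given by its name, has taken for a name from the list of things; names that differ only in an ending like _2 or _b are one class to them, and where a whole thing is asked for, a point or a joint stands for the part that bears it (a point fixed in the world has none). Each returns a list of dicts, best first, with "confidence" (0 to 1); they miss things now and then, are a little off and sometimes report something else, mostly with a low value. They report only what shows in the picture. A call takes as long as a camera call.
- robot.recognise(camera, label): "uv" ([column, row] in pixels, amid what is visible of it).
The state is a dict: "t": time; "q": joint angles; "dq": joint speeds; "joint_torque": joint torques, N m; "tool_pos": TCP position; "orientation": TCP orientation; "force": force on the tool from outside, world axes, zero at the start; "wrist_torque": the same for the moment, N m; "opening": finger opening in m; "gripper_force": force on a finger pad.
Only numpy, scipy, OpenCV 4.12 (cv2) and the standard library are available. Lean on these libraries where they do the work, as an engineer would, in place of code of your own. Each camera call takes 0.05 s, during which the arm holds its last target. There are 200 camera calls.

## Working session

There is one attempt and no reset: what is moved stays moved. The work goes in short steps, Python scripts to look and compute and a tool call to move; the robot and the scene stay as the last step left them, time stands still between calls to the robot, and variables do not carry over. Pictures are saved under pics/ and viewed, at most 14 in all, crops included, and the job is handed in when it is done.

Besides the shell and the picture viewer there is one more tool, called as name(argument=value, ...) on one line, values as JSON. move_arm: Moves the arm, as the interface text tells. Its arguments: {"type":"object","properties":{"deltas":{"type":"array","items":{"type":"number"}},"squeeze":{"type":"number"}},"required":["deltas"]}

```bash
mkdir -p pics; cat > h.py <<'E'
import numpy as np, cv2
from scipy.spatial.transform import Rotation as R
from plant import robot
def snap(cam,fn=None):
    s=robot.read_state(); im,d=robot.read_camera(cam)
    if fn: cv2.imwrite('pics/'+fn,cv2.cvtColor(im,cv2.COLOR_RGB2BGR))
    return s,im,d
def world(cam,uv,d):
    m=robot.camera_model(cam);K=m['K'];u,v=uv
    z=d[int(round(v)),int(round(u))]
    p=np.array([(u-K[0][2])/K[0][0]*z,(v-K[1][2])/K[1][1]*z,z])
    return np.array(m['R']).T@(p-np.array(m['t']))
def plane(cam,uv,h):
    m=robot.camera_model(cam);K=m['K'];u,v=uv
    r=np.array(m['R']).T@np.array([(u-K[0][2])/K[0][0],(v-K[1][2])/K[1][1],1]);c=-np.array(m['R']).T@np.array(m['t'])
    return c+r*(h-c[2])/r[2]
def cloud(cam,d):
    m=robot.camera_model(cam);K=np.array(m['K']);v,u=np.indices(d.shape)
    p=np.stack([(u-K[0,2])/K[0,0]*d,(v-K[1,2])/K[1,1]*d,d],-1)
    return (p-np.array(m['t']))@np.array(m['R'])
E
python3 - <<'E'
from h import *
for c in ('top','scene'):
    s,im,d=snap(c,c+'0.png'); print(c, robot.camera_model(c))
    for n in ['station','tinA_lid','door','screw1_head','key_centre','mat']:
        for r in robot.recognise(c,n)[:3]:
            uv=r['uv']; print(n,np.round(r['confidence'],2),np.round(uv),np.round(world(c,uv,d),3))
E
```

```text
top {'K': array([[422.11307607,   0.        , 281.76399977],
       [  0.        , 422.11307607, 209.21985216],
       [  0.        ,   0.        ,   1.        ]]), 'R': array([[-0.02616719, -0.99954449, -0.01503614],
       [-0.9907039 ,  0.02793852, -0.13313614],
       [ 0.13349558,  0.01141256, -0.99098369]]), 't': array([0.04074674, 0.52038049, 1.12905638])}
station 0.65 [264. 183.] [0.598 0.075 0.03 ]
door 0.65 [355. 200.] [ 0.53  -0.163  0.114]
door 0.43 [289. 185.] [0.567 0.005 0.142]
screw1_head 0.51 [326. 204.] [ 0.518 -0.085  0.142]
key_centre 0.8 [445. 227.] [ 0.455 -0.396  0.093]
key_centre 0.27 [289. 184.] [0.569 0.006 0.144]
mat 0.95 [427. 227.] [ 0.463 -0.378  0.005]
mat 0.66 [390. 136.] [ 0.694 -0.26   0.123]
scene {'K': array([[405.04079503,   0.        , 277.27080298],
       [  0.        , 405.04079503, 204.84044413],
       [  0.        ,   0.        ,   1.        ]]), 'R': array([[-0.7388477 ,  0.67364782, -0.01739818],
       [ 0.50813188,  0.53998269, -0.67098486],
       [-0.44261278, -0.50459619, -0.7412669 ]]), 't': array([ 0.37743022, -0.21001972,  1.3221635 ])}
station 0.74 [254. 275.] [0.663 0.082 0.001]
tinA_lid 0.76 [262. 210.] [0.589 0.037 0.146]
door 0.64 [220. 175.] [ 0.555 -0.18   0.083]
screw1_head 0.46 [248. 176.] [ 0.531 -0.086  0.131]
key_centre 0.69 [321. 276.] [0.616 0.251 0.14 ]
key_centre 0.66 [203. 132.] [ 0.461 -0.401  0.055]
mat 0.82 [209. 147.] [ 0.461 -0.379  0.008]
mat 0.33 [253. 271.] [0.663 0.08  0.017]
```

```bash
python3 -c "
import cv2
a=cv2.imread('pics/top0.png');cv2.imwrite('pics/top0b.png',cv2.resize(a[90:300,150:430],(800,600),interpolation=cv2.INTER_CUBIC))"
```

```text
(no output)
```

View pics/top0.png

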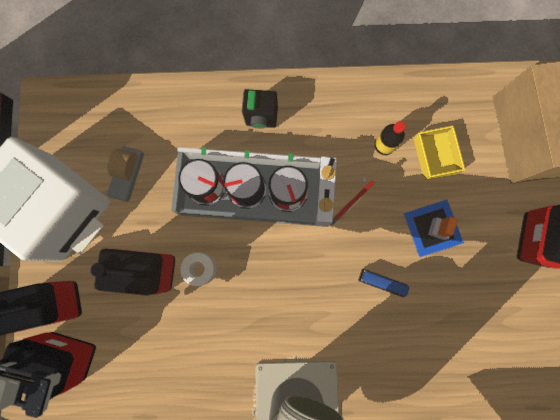

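View pics/top0b.png

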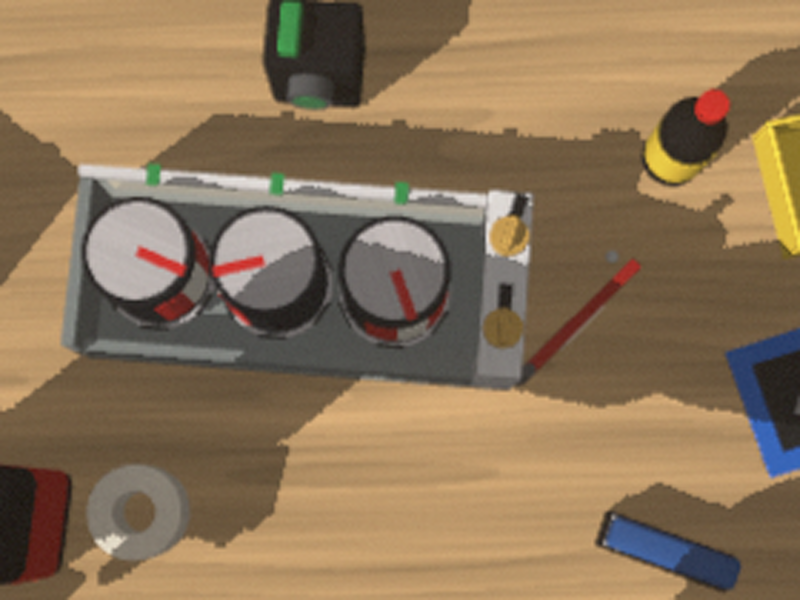

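View pics/scene0.png

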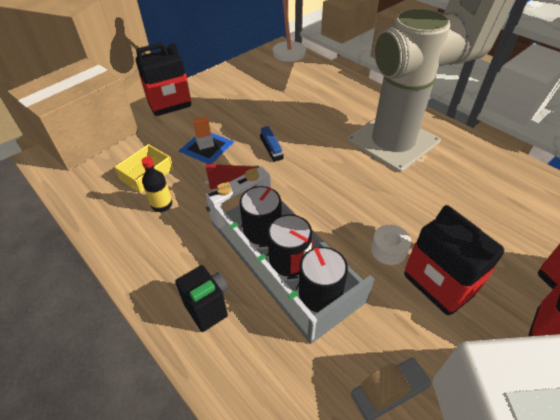

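The top view shows three tins (lids near (202,180), (244,184), (288,187)), each stripe pointing its own way. The door is open at (352,200), the brass screws are at (328,171) and (326,204), and the key is at (445,227) on the mat. Next I measure the lids, stripes, door and key.

```bash
cat > meas.py <<'E'
from h import *
def lids(im,d,cam='top',guess=None):
    P=cloud(cam,d); hsv=cv2.cvtColor(im,cv2.COLOR_RGB2HSV)
    mask=(abs(P[...,2]-.142)<.012)&(d>0)&(P[...,0]>.4)&(P[...,0]<.8)&(P[...,1]>-.06)&(P[...,1]<.35)
    n,lab,st,ce=cv2.connectedComponentsWithStats(mask.astype(np.uint8))
    out=[]
    for i in range(1,n):
        if st[i,4]<300: continue
        m=lab==i
        vu=np.argwhere(m); w=np.array([plane(cam,(u,v),.142) for v,u in vu])[:,:2]
        c,r=cv2.minEnclosingCircle(w.astype(np.float32)*1000)
        c=np.array(c)/1000
        mm=w.mean(0)
        red=((hsv[...,0]<8)|(hsv[...,0]>172))&(hsv[...,1]>120)&(hsv[...,2]>60)
        rs=red[m]; q=w[rs]; q=q[np.linalg.norm(q-mm,axis=1)<.05]
        v=q.mean(0)-mm
        # principal axis
        u_,s_,vt=np.linalg.svd(q-q.mean(0)); a=vt[0]*np.sign(vt[0]@v)
        out.append((mm,c,r,len(q),np.degrees(np.arctan2(v[1],v[0])),np.degrees(np.arctan2(a[1],a[0]))))
    return out
E
python3 - <<'E'
from meas import *
s,im,d=snap('top')
L=lids(im,d)
for o in L: print([np.round(x,3) for x in o])
cs=np.array([o[0] for o in sorted(L,key=lambda o:o[0][1])])
yv=(cs[-1]-cs[0]);print('len',np.linalg.norm(yv),np.linalg.norm(cs[1]-cs[0]),'station yaw',np.degrees(np.arctan2(yv[1],yv[0]))-90)
for c in((204,152),(247,155),(291,157.5)): print('tick',plane('top',c,.106))
hsv=cv2.cvtColor(im,cv2.COLOR_RGB2HSV);P=cloud('top',d)
g=(abs(hsv[...,0]-60.)<15)&(hsv[...,1]>100)&(abs(P[...,2]-.106)<.03)&(P[...,0]<.75)
n,lab,st,ce=cv2.connectedComponentsWithStats(g.astype(np.uint8))
for i in range(1,n): print('green',st[i,4],ce[i],plane('top',ce[i],.106))
# brass
b=(abs(hsv[...,0]-20.)<8)&(hsv[...,1]>110)&(P[...,2]>.122)&(P[...,2]<.155)&(P[...,1]<0)&(P[...,1]>-.2)&(P[...,0]<.7)
n,lab,st,ce=cv2.connectedComponentsWithStats(b.astype(np.uint8))
for i in range(1,n):
    if st[i,4]>20: print('brass',st[i,4],ce[i],plane('top',ce[i],.133))
# door top
r=((hsv[...,0]<8)|(hsv[...,0]>172))&(hsv[...,1]>120)&(abs(P[...,2]-.112)<.015)&(P[...,1]<-.1)&(P[...,1]>-.3)&(P[...,0]<.65)
q=P[r][:,:2]; 
i=np.argsort(q[:,0]);print('door',len(q),q[i[:4]].mean(0),q[i[-4:]].mean(0))
# key
o=(hsv[...,0]>4)&(hsv[...,0]<18)&(hsv[...,1]>130)&(abs(P[...,2]-.1)<.012)&(P[...,1]<-.3)&(P[...,0]<.55)
q=np.array([plane('top',(u,v),.1)[:2] for v,u in np.argwhere(o)],np.float32)*1000
print('key',len(q),cv2.minAreaRect(q), q.mean(0))
bl=(abs(hsv[...,0]-110.)<14)&(hsv[...,1]>120)&(P[...,2]<.02)&(P[...,1]<-.28)&(P[...,1]>-.5)
q=np.array([plane('top',(u,v),.004)[:2] for v,u in np.argwhere(bl)],np.float32)*1000
print('mat',len(q),cv2.minAreaRect(q))
E
```

```text
Traceback (most recent call last):
  File "meas.py", line 10, in lids
    vu=np.argwhere(m); w=np.array([plane(cam,(u,v),.142) for v,u in vu])[:,:2]
                                   ~~~~~^^^^^^^^^^^^^^^^
  File "h.py", line 14, in plane
    m=robot.camera_model(cam);K=m['K'];u,v=uv
ValueError: time passes only in moves, steps and waits
```

```bash
sed -i "s/robot.camera_model(cam)/model(cam)/" h.py; cat >> h.py <<'E'
import functools
@functools.lru_cache(None)
def model(c): return robot.camera_model(c)
E
cat > m1.py <<'E'
from meas import *
s,im,d=snap('top')
L=lids(im,d)
for o in L: print([np.round(x,3) for x in o])
cs=np.array([o[0] for o in sorted(L,key=lambda o:o[0][1])])
yv=(cs[-1]-cs[0]);print('len',np.linalg.norm(yv),np.linalg.norm(cs[1]-cs[0]),'station yaw',np.degrees(np.arctan2(yv[1],yv[0]))-90)
hsv=cv2.cvtColor(im,cv2.COLOR_RGB2HSV);P=cloud('top',d)
g=(abs(hsv[...,0]-60.)<15)&(hsv[...,1]>100)&(abs(P[...,2]-.106)<.03)&(P[...,0]<.75)
n,lab,st,ce=cv2.connectedComponentsWithStats(g.astype(np.uint8))
for i in range(1,n): print('green',st[i,4],ce[i],plane('top',ce[i],.106))
b=(abs(hsv[...,0]-20.)<8)&(hsv[...,1]>110)&(P[...,2]>.122)&(P[...,2]<.155)&(P[...,1]<0)&(P[...,1]>-.2)&(P[...,0]<.7)
n,lab,st,ce=cv2.connectedComponentsWithStats(b.astype(np.uint8))
for i in range(1,n):
    if st[i,4]>20: print('brass',st[i,4],ce[i],plane('top',ce[i],.133))
r=((hsv[...,0]<8)|(hsv[...,0]>172))&(hsv[...,1]>120)&(abs(P[...,2]-.112)<.015)&(P[...,1]<-.1)&(P[...,1]>-.3)&(P[...,0]<.65)
q=P[r][:,:2]
i=np.argsort(q[:,0]);print('door',len(q),q[i[:4]].mean(0),q[i[-4:]].mean(0))
o=(hsv[...,0]>4)&(hsv[...,0]<18)&(hsv[...,1]>130)&(abs(P[...,2]-.1)<.012)&(P[...,1]<-.3)&(P[...,0]<.55)
q=np.array([plane('top',(u,v),.1)[:2] for v,u in np.argwhere(o)],np.float32)*1000
print('key',len(q),cv2.minAreaRect(q), q.mean(0))
bl=(abs(hsv[...,0]-110.)<14)&(hsv[...,1]>120)&(P[...,2]<.02)&(P[...,1]<-.28)&(P[...,1]>-.5)
q=np.array([plane('top',(u,v),.004)[:2] for v,u in np.argwhere(bl)],np.float32)*1000
print('mat',len(q),cv2.minAreaRect(q))
print(s)
E
python3 m1.py
```

```text
[array([0.593, 0.237]), array([0.593, 0.237]), np.float64(50.889), np.int64(64), np.float64(-111.935), np.float64(-116.076)]
[array([0.581, 0.123]), array([0.581, 0.123]), np.float64(50.296), np.int64(67), np.float64(100.56), np.float64(108.299)]
[array([0.569, 0.009]), array([0.569, 0.009]), np.float64(50.262), np.int64(63), np.float64(-159.117), np.float64(-161.943)]
len 0.22873058115359446 0.11437021882353743 station yaw -6.0877954083301375
green 1 [255. 124.] [0.74267791 0.09103997 0.106     ]
green 23 [203.43478261 150.39130435] [0.67455906 0.22882095 0.106     ]
green 26 [246.5        153.76923077] [0.66193125 0.1149237  0.106     ]
green 25 [290.16 156.64] [6.50692468e-01 3.03331732e-05 1.06000000e-01]
brass 140 [327.89285714 172.08571429] [ 0.6002955  -0.09462451  0.133     ]
brass 135 [325.72592593 204.25185185] [ 0.51762718 -0.08579315  0.133     ]
door 213 [ 0.48529234 -0.11757774] [ 0.57683781 -0.20516805]
key 170 ((465.53228759765625, -519.156494140625), (46.51492691040039, 267.7102355957031), 4.514893531799316) [ 456.90552 -408.47086]
mat 939 ((461.4285888671875, -395.00531005859375), (126.96771240234375, 128.36131286621094), 16.65288543701172)
{'t': 0.75, 'q': array([ 1.23759933e+00,  1.30397822e-01,  1.48819500e+00,  5.45969853e-07,
        1.52297952e+00, -8.53941245e-02]), 'dq': array([ 4.09613787e-05, -1.60071292e-04, -1.06917315e-03, -8.60048204e-04,
        4.19357837e-05, -1.51407950e-05]), 'joint_torque': array([-1.07319378e-03, -5.59647596e+01, -4.91987300e+01,  7.66421040e-02,
        2.28267425e-02, -2.56697660e-05]), 'tool_pos': array([0.14714438, 0.58169288, 0.19413927]), 'orientation': array([3.88252262e-01, 3.11750564e+00, 3.13892870e-05]), 'force': array([0.99543049, 1.02416773, 0.22027813]), 'wrist_torque': array([ 0.01364094, -0.05645767, -0.02399207]), 'gripper_force': 0.0, 'opening': 0.09287979827001568}
```

```bash
cat > go.py <<'E'
import sys; from h import *
# args: x,y,z,yangle_deg per waypoint -> row in tool axes from the current pose; tool straight down
def row(x,y,z,ya):
    s=robot.read_state(); R0=R.from_rotvec(s['orientation']); p=np.array(s['tool_pos'])
    a=np.radians(ya); Y=np.array([np.cos(a),np.sin(a),0]);Z=np.array([0,0,-1]);X=np.cross(Y,Z)
    d=R0.inv().apply(np.array([x,y,z])-p); r=(R0.inv()*R.from_matrix(np.c_[X,Y,Z])).as_rotvec()
    return np.round(np.r_[d,r],4)
def show():
    s=robot.read_state(); y=R.from_rotvec(s['orientation']).as_matrix()
    print('t',round(s['t'],2),'p',np.round(s['tool_pos'],4),'ya',round(np.degrees(np.arctan2(y[1,1],y[0,1])),1),'F',np.round(s['force'],1),'T',np.round(s['wrist_torque'],2),'op',round(s['opening'],4),'gf',s['gripper_force'],'q',np.round(s['q'],2))
if __name__=='__main__':
    show()
    for a in sys.argv[1:]: print(a,list(map(float,row(*map(float,a.split(','))))))
E
python3 go.py .147,.582,.33,75.8 .593,.237,.33,-32
```

```text
t 0.8 p [0.1472 0.5817 0.1942] ya 75.8 F [-0.1  0.1 -0.1] T [-0.01  0.03 -0.02] op 0.0932 gf 0.0 q [ 1.24  0.13  1.49 -0.    1.52 -0.09]
.147,.582,.33,75.8 [0.0002, 0.0003, -0.1358, 0.0, 0.0, 0.0001]
.593,.237,.33,-32 [-0.5168, -0.2248, -0.1358, 0.0001, -0.0, 1.8815]
```

move_arm(deltas=[0, 0, -0.136, 0, 0, 0, 0.64, 0, 0, -0.136, 0, 0, 0, 0.64, -0.517, -0.225, -0.136, 0, 0, 1.881, 0.64, -0.517, -0.225, -0.136, 0, 0, 1.881, 0.64, -0.517, -0.225, -0.136, 0, 0, 1.881, 0.64, -0.517, -0.225, -0.136, 0, 0, 1.881, 0.64, -0.517, -0.225, -0.136, 0, 0, 1.881, 0.64, -0.517, -0.225, -0.136, 0, 0, 1.881, 0.64, -0.517, -0.225, -0.136, 0, 0, 1.881, 0.64, -0.517, -0.225, -0.136, 0, 0, 1.881, 0.64, -0.517, -0.225, -0.136, 0, 0, 1.881, 0.64, -0.517, -0.225, -0.136, 0, 0, 1.881, 0.64])

```text
t: 2.3
tool_pos: [0.5958, 0.2329, 0.3285]
orientation: [2.751, 1.516, -0.003]
force: [-1.0, 0.7, 0.0]
opening: 0.0598
gripper_force: 0.0
```

```bash
python3 go.py .593,.237,.20,-32 .593,.237,.165,-32; python3 - <<'E'
from h import *
s,im,d=snap('wrist','w1.png')
print(model('wrist'))
E
```

```text
t 2.3 p [0.5958 0.2329 0.3285] ya -32.3 F [-1.   0.7  0. ] T [-0.02  0.13 -0.03] op 0.0598 gf 0.0 q [ 0.29  0.23  1.13 -0.    1.78  0.86]
.593,.237,.20,-32 [0.0022, -0.0045, 0.1285, -0.0005, 0.0021, -0.005]
.593,.237,.165,-32 [0.0023, -0.0045, 0.1635, -0.0005, 0.0021, -0.005]
{'K': array([[325.1922621 ,   0.        , 275.09762957],
       [  0.        , 325.1922621 , 210.38674133],
       [  0.        ,   0.        ,   1.        ]]), 'tool_from_camera': array([[ 1.65336714e-04, -9.58576309e-01, -2.84835800e-01,
         7.97141659e-02],
       [ 9.99999621e-01,  4.01954235e-04, -7.72259511e-04,
         2.33383724e-04],
       [ 8.54760628e-04, -2.84835565e-01,  9.58576012e-01,
        -1.90127575e-01],
       [ 0.00000000e+00,  0.00000000e+00,  0.00000000e+00,
         1.00000000e+00]])}
```

View pics/w1.png

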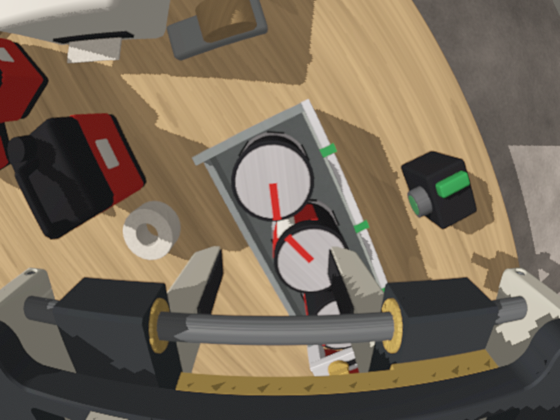

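The wrist picture shows tin 3's lid at (273,182) with its stripe pointing down, and tin 2's lid at (312,258) with its stripe pointing up-left. I'll measure both through the fisheye model.

```bash
cat > wr.py <<'E'
from h import *
def wrays(s):
    m=model('wrist');K=np.array(m['K']);T=np.array(m['tool_from_camera'])
    v,u=np.indices((420,560)); x=(u-K[0,2])/K[0,0];y=(v-K[1,2])/K[1,1];th=np.hypot(x,y)+1e-9
    ray=np.stack([x/th*np.sin(th),y/th*np.sin(th),np.cos(th)],-1)
    Rw=R.from_rotvec(s['orientation']).as_matrix(); c=Rw@T[:3,3]+s['tool_pos']
    return ray, ray@(Rw@T[:3,:3]).T, c
def wcloud(s,d):
    ray,rw,c=wrays(s); return c+rw*(d/np.maximum(ray[...,2],.05))[...,None]
def wplane(s,h):
    ray,rw,c=wrays(s); return c+rw*((h-c[2])/rw[...,2])[...,None]
def wlids():
    s,im,d=snap('wrist'); P=wcloud(s,d);Q=wplane(s,.142)[...,:2];hsv=cv2.cvtColor(im,cv2.COLOR_RGB2HSV)
    red=((hsv[...,0]<8)|(hsv[...,0]>172))&(hsv[...,1]>120)&(hsv[...,2]>60)
    for k,c in enumerate([(.569,.009),(.581,.123),(.593,.237)]):
        near=np.linalg.norm(Q-c,axis=-1)<.056
        m=near&(abs(P[...,2]-.142)<.012)
        n,lab,st,_=cv2.connectedComponentsWithStats(m.astype(np.uint8))
        if n<2: continue
        m=lab==1+np.argmax(st[1:,4]); w=Q[m]
        hull=cv2.convexHull((w*1000).astype(np.float32))[:,0]
        A=np.c_[2*hull,np.ones(len(hull))];z=np.linalg.lstsq(A,(hull**2).sum(1),rcond=None)[0];cc=z[:2]/1000;rad=np.sqrt(z[2]+z[0]**2+z[1]**2)
        q=Q[m&red]
        if len(q)<20: print(k+1,'no stripe',cc,rad,m.sum());continue
        q=q[np.linalg.norm(q-cc,axis=1)<.044]; v=q.mean(0)-cc
        vt=np.linalg.svd(q-q.mean(0))[2][0]; vt=vt*np.sign(vt@v)
        print('tin',k+1,'c',np.round(cc,4),'r',round(rad,1),'area',m.sum(),'nred',len(q),'ang mean',round(np.degrees(np.arctan2(v[1],v[0])),1),'axis',round(np.degrees(np.arctan2(vt[1],vt[0])),1))
if __name__=='__main__': wlids()
E
python3 wr.py;python3 go.py .593,.237,.185,-32 .593,.237,.158,-32
```

```text
1 no stripe [0.56147497 0.04748819] 18.9700486571631 346
tin 2 c [0.5833 0.1247] r 50.2 area 3508 nred 212 ang mean 106.3 axis 100.7
tin 3 c [0.5944 0.2374] r 49.4 area 5305 nred 241 ang mean -115.7 axis -115.6
t 2.4 p [0.5939 0.2356 0.3295] ya -31.9 F [-0.7  0.7  0.2] T [-0.02  0.13  0.02] op 0.0594 gf 0.0 q [0.3  0.23 1.14 0.   1.78 0.85]
.593,.237,.185,-32 [0.0008, -0.0014, 0.1445, -0.0007, 0.0007, 0.0018]
.593,.237,.158,-32 [0.0008, -0.0014, 0.1715, -0.0007, 0.0007, 0.0018]
```

move_arm(deltas=[0, 0, 0.06, 0, 0, 0, 0.64, 0, 0, 0.12, 0, 0, 0, 0.64, 0, 0, 0.16, 0, 0, 0, 0.64, 0, 0, 0.17, 0, 0, 0, 0.64, 0, 0, 0.173, 0, 0, 0, 0.64, 0, 0, 0.175, 0, 0, 0, 0.64, 0, 0, 0.177, 0, 0, 0, 0.64, 0, 0, 0.177, 0, 0, 0, 0.64])

```text
t: 3.4
tool_pos: [0.5936, 0.2369, 0.154]
orientation: [2.742, 1.532, 0.002]
force: [-0.9, -0.1, 0.3]
opening: 0.0591
gripper_force: 0.0
```

```bash
python3 go.py .5935,.237,.152,-32
```

```text
t 3.4 p [0.5936 0.2369 0.154 ] ya -31.6 F [-0.9 -0.1  0.3] T [-0.08  0.1   0.05] op 0.0591 gf 0.0 q [ 0.3   0.25  1.42 -0.    1.46  0.85]
.5935,.237,.152,-32 [0.0001, -0.0002, 0.002, 0.0009, -0.001, 0.0067]
```

move_arm(deltas=[0, 0, 0.001, 0, 0, 0, 0.64, 0, 0, 0.002, 0, 0, 0, 0.64, 0, 0, 0.003, 0, 0, 0, 0.64, 0, 0, 0.003, 0, 0, 0, 0.64])

```text
t: 3.9
tool_pos: [0.593, 0.2367, 0.1499]
orientation: [-2.743, -1.532, 0.001]
force: [-0.1, -0.4, -0.3]
opening: 0.0592
gripper_force: 0.0
```

move_arm(deltas=[0, 0, 0.001, 0, 0, 0, 0.64, 0, 0, 0.001, 0, 0, 0, 0.64, 0, 0, 0.002, 0, 0, 0, 0.64, 0, 0, 0.002, 0, 0, 0, 0.64])

```text
t: 4.4
tool_pos: [0.5931, 0.2367, 0.148]
orientation: [-2.743, -1.532, 0.0]
force: [-0.0, 0.0, -0.2]
opening: 0.0597
gripper_force: 0.0
```

```bash
python3 - <<'E'
from h import *
snap('wrist','w2.png'); print(robot.tips_ahead)
E
```

```text
0.011
```

View pics/w2.png

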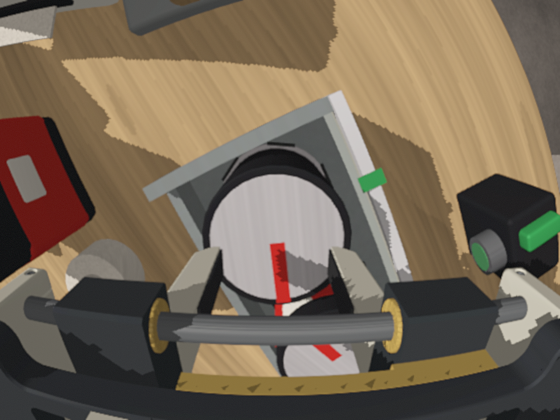

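```bash
python3 - <<'E'
from wr import *
s,im,d=snap('wrist');P=wcloud(s,d)
Rw=R.from_rotvec(s['orientation']); Q=Rw.inv().apply((P.reshape(-1,3)-s['tool_pos'])).reshape(P.shape)
for r in (235,245,250,255,265):
    print(r,[(c,*np.round(Q[r,c]*1000).astype(int)) for c in range(185,370,8)])
m=(np.linalg.norm(P[...,:2]-[.594,.237],axis=-1)<.03)&(abs(P[...,2]-.14)<.03)
print('lid z',np.median(P[m][:,2]))
E
```

```text
235 [(185, np.int64(-50), np.int64(-103), np.int64(149)), (193, np.int64(-26), np.int64(-76), np.int64(84)), (201, np.int64(-25), np.int64(-68), np.int64(83)), (209, np.int64(5), np.int64(-43), np.int64(6)), (217, np.int64(5), np.int64(-38), np.int64(6)), (225, np.int64(5), np.int64(-33), np.int64(6)), (233, np.int64(5), np.int64(-27), np.int64(6)), (241, np.int64(5), np.int64(-22), np.int64(5)), (249, np.int64(5), np.int64(-17), np.int64(6)), (257, np.int64(5), np.int64(-12), np.int64(7)), (265, np.int64(5), np.int64(-6), np.int64(7)), (273, np.int64(5), np.int64(-1), np.int64(6)), (281, np.int64(5), np.int64(4), np.int64(6)), (289, np.int64(5), np.int64(9), np.int64(6)), (297, np.int64(5), np.int64(14), np.int64(6)), (305, np.int64(5), np.int64(19), np.int64(6)), (313, np.int64(5), np.int64(25), np.int64(6)), (321, np.int64(5), np.int64(30), np.int64(5)), (329, np.int64(5), np.int64(35), np.int64(6)), (337, np.int64(5), np.int64(40), np.int64(6)), (345, np.int64(5), np.int64(46), np.int64(6)), (353, np.int64(-42), np.int64(83), np.int64(128)), (361, np.int64(-42), np.int64(92), np.
[... 4152 characters left out ...]
(-16), np.int64(-7), np.int64(6)), (273, np.int64(-16), np.int64(-1), np.int64(6)), (281, np.int64(-16), np.int64(4), np.int64(4)), (289, np.int64(-17), np.int64(9), np.int64(6)), (297, np.int64(-17), np.int64(15), np.int64(6)), (305, np.int64(-16), np.int64(20), np.int64(5)), (313, np.int64(-17), np.int64(26), np.int64(6)), (321, np.int64(-17), np.int64(31), np.int64(6)), (329, np.int64(0), np.int64(30), np.int64(-29)), (337, np.int64(7), np.int64(31), np.int64(-43)), (345, np.int64(10), np.int64(34), np.int64(-48)), (353, np.int64(10), np.int64(38), np.int64(-49)), (361, np.int64(9), np.int64(43), np.int64(-48)), (369, np.int64(-79), np.int64(105), np.int64(128))]
lid z 0.14197989231257702
```

The depth data puts the fingertips about 28 mm behind the reported TCP, not 11 mm ahead of it. That agrees with there being no contact force yet, so I'll descend carefully on force.

move_arm(deltas=[0, 0, 0.005, 0, 0, 0, 0.64, 0, 0, 0.01, 0, 0, 0, 0.64, 0, 0, 0.015, 0, 0, 0, 0.64, 0, 0, 0.02, 0, 0, 0, 0.64, 0, 0, 0.024, 0, 0, 0, 0.64, 0, 0, 0.024, 0, 0, 0, 0.64])

```text
t: 5.25
tool_pos: [0.5929, 0.2366, 0.1236]
orientation: [-2.743, -1.532, 0.001]
force: [0.1, 0.4, 0.3]
opening: 0.0596
gripper_force: 0.0
```

```bash
python3 - <<'E'
from wr import *
s,im,d=snap('wrist');P=wcloud(s,d); print(s['tool_pos'],s['force'])
Q=R.from_rotvec(s['orientation']).inv().apply((P.reshape(-1,3)-s['tool_pos'])).reshape(P.shape)
for n in (-1,1):
  m=(abs(Q[...,0])<.013)&(abs(Q[...,1]*n-.038)<.014)&(d>0)&(d<.25)
  print(n,np.round(np.histogram(Q[m][:,2],bins=np.arange(-.08,.06,.005))[0]))
print(np.arange(-.08,.06,.005).round(3))
E
```

```text
[0.59287355 0.23664193 0.12359316] [0.06762835 0.39464289 0.27658335]
-1 [286 274 273 249 221 209 173 176 166 131  94  18 783   0   0   0   0   0
   0   0   0   0   0   0   0   0   0   0]
1 [282 275 267 254 221 205 175 174 152 141  97  17 867   0   0   0   0   0
   0   0   0   0   0   0   0   0   0   0]
[-0.08  -0.075 -0.07  -0.065 -0.06  -0.055 -0.05  -0.045 -0.04  -0.035
 -0.03  -0.025 -0.02  -0.015 -0.01  -0.005  0.     0.005  0.01   0.015
  0.02   0.025  0.03   0.035  0.04   0.045  0.05   0.055  0.06 ]
```

move_arm(deltas=[0, 0, 0.004, 0, 0, 0, 0.64, 0, 0, 0.007, 0, 0, 0, 0.64, 0, 0, 0.009, 0, 0, 0, 0.64, 0, 0, 0.01, 0, 0, 0, 0.64, 0, 0, 0.01, 0, 0, 0, 0.64])

```text
t: 5.92
tool_pos: [0.5939, 0.2372, 0.1177]
orientation: [2.743, 1.532, 0.004]
force: [-8.5, -2.5, 20.4]
opening: 0.0598
gripper_force: 9.6
```

move_arm(deltas=[0, 0, -0.002, 0, 0, 0, 0.64, 0, 0, -0.002, 0, 0, -0.17, 0.64, 0, 0, -0.002, 0, 0, -0.34, 0.64, 0, 0, -0.002, 0, 0, -0.51, 0.64, 0, 0, -0.002, 0, 0, -0.68, 0.64, 0, 0, -0.002, 0, 0, -0.85, 0.64, 0, 0, -0.002, 0, 0, -1.02, 0.64])

```text
t: 6.8
tool_pos: [0.5934, 0.2369, 0.1178]
orientation: [1.638, 2.68, 0.001]
force: [-4.1, -1.2, 9.5]
opening: 0.0597
gripper_force: 5.0
```

```bash
python3 wr.py; python3 go.py
```

```text
tin 2 c [0.5991 0.1495] r 23.3 area 1811 nred 116 ang mean -164.8 axis -80.6
tin 3 c [0.5932 0.2387] r 49.1 area 18094 nred 815 ang mean -59.3 axis -58.7
t 6.85 p [0.5935 0.2368 0.1178] ya 27.7 F [-4.4 -2.4  9.2] T [-0.5   0.94  0.02] op 0.06 gf 4.837259429041296 q [ 0.3   0.28  1.46 -0.    1.4  -0.18]
```

move_arm(deltas=[0, 0, 0, 0, 0, -0.16, 0.64, 0, 0, 0, 0, 0, -0.32, 0.64, 0, 0, 0, 0, 0, -0.48, 0.64, 0, 0, 0, 0, 0, -0.64, 0.64, 0, 0, 0, 0, 0, -0.8, 0.64, 0, 0, 0, 0, 0, -0.92, 0.64, 0, 0, 0, 0, 0, -0.92, 0.64, 0, 0, 0, 0, 0, -0.92, 0.64])

```text
t: 7.85
tool_pos: [0.5936, 0.2364, 0.1178]
orientation: [0.287, 3.127, -0.001]
force: [-4.2, -3.8, 10.4]
opening: 0.0597
gripper_force: 5.0
```

```bash
python3 wr.py; python3 go.py .593,.237,.15,80 .583,.1235,.15,66
```

```text
1 no stripe [0.56008774 0.03231113] 32.565881058404436 1404
tin 2 c [0.5801 0.1262] r 50.8 area 10079 nred 935 ang mean 98.5 axis 101.5
tin 3 c [0.592  0.2372] r 49.1 area 18160 nred 823 ang mean -6.7 axis -6.0
t 7.9 p [0.5936 0.2364 0.1178] ya 79.5 F [-3.9 -4.1 10. ] T [-0.69  0.81  0.02] op 0.0601 gf 5.012686423142441 q [ 0.3   0.28  1.46 -0.    1.4  -1.09]
.593,.237,.15,80 [0.0007, 0.0005, -0.0322, -0.0002, 0.0014, -0.0084]
.583,.1235,.15,66 [-0.0101, -0.1129, -0.0322, -0.0, 0.0014, 0.2359]
```

move_arm(deltas=[0, 0, -0.045, 0, 0, 0, 0.64, 0, 0, -0.045, 0, 0, 0, 0.64, -0.011, -0.113, -0.045, 0, 0, 0.236, 0.64, -0.011, -0.113, -0.045, 0, 0, 0.236, 0.64, -0.011, -0.113, -0.045, 0, 0, 0.236, 0.64, -0.011, -0.113, -0.045, 0, 0, 0.236, 0.64])

```text
t: 8.65
tool_pos: [0.5833, 0.1238, 0.1607]
orientation: [-0.653, -3.072, -0.001]
force: [0.6, 0.3, -1.0]
opening: 0.0594
gripper_force: 0.0
```

```bash
python3 wr.py; python3 go.py .582,.123,.117,66
```

```text
tin 1 c [0.5622 0.0132] r 46.3 area 6397 nred 558 ang mean -142.0 axis -161.4
tin 2 c [0.5808 0.123 ] r 49.5 area 14562 nred 833 ang mean 98.9 axis 101.5
tin 3 c [0.5922 0.2353] r 50.1 area 13192 nred 572 ang mean -2.4 axis -6.5
t 8.7 p [0.5833 0.1244 0.1607] ya 66.0 F [ 0.1 -0.3 -0.3] T [-0.    0.05 -0.02] op 0.0594 gf 0.0 q [ 0.12  0.14  1.54  0.    1.46 -1.03]
.582,.123,.117,66 [0.0007, -0.0018, 0.0437, 0.0002, -0.0005, 0.0008]
```

move_arm(deltas=[0.001, -0.002, 0.036, 0, 0, 0, 0.64, 0.001, -0.002, 0.04, 0, 0, 0, 0.64, 0.001, -0.002, 0.043, 0, 0, 0, 0.64, 0.001, -0.002, 0.045, 0, 0, 0, 0.64, 0.001, -0.002, 0.045, 0, 0, 0, 0.64, 0.001, -0.002, 0.045, 0, 0, 0.17, 0.64, 0.001, -0.002, 0.045, 0, 0, 0.34, 0.64, 0.001, -0.002, 0.045, 0, 0, 0.51, 0.64, 0.001, -0.002, 0.045, 0, 0, 0.68, 0.64, 0.001, -0.002, 0.045, 0, 0, 0.85, 0.64, 0.001, -0.002, 0.045, 0, 0, 1.02, 0.64, 0.001, -0.002, 0.045, 0, 0, 1.19, 0.64])

```text
t: 10.2
tool_pos: [0.5827, 0.122, 0.1178]
orientation: [2.268, 2.171, 0.002]
force: [-1.1, -1.8, 5.4]
opening: 0.0597
gripper_force: 2.3
```

```bash
python3 wr.py; python3 go.py
```

```text
1 no stripe [0.5703867  0.01870406] 45.518542735787086 3317
tin 2 c [0.5821 0.1245] r 49.1 area 18335 nred 1258 ang mean 29.6 axis 34.1
tin 3 c [0.5941 0.2362] r 49.2 area 23103 nred 1438 ang mean -5.2 axis -6.5
t 10.25 p [0.5827 0.1223 0.1178] ya -3.0 F [-1.2  0.6  5.2] T [ 0.01  0.34 -0.04] op 0.0595 gf 2.5670355674810708 q [ 0.12  0.16  1.59 -0.    1.38  0.17]
```

move_arm(deltas=[0, 0, 0, 0, 0, 0.16, 0.64, 0, 0, 0, 0, 0, 0.32, 0.64, 0, 0, 0, 0, 0, 0.48, 0.64, 0, 0, 0, 0, 0, 0.6, 0.64, 0, 0, 0, 0, 0, 0.67, 0.64, 0, 0, 0, 0, 0, 0.67, 0.64, 0, 0, 0, 0, 0, 0.67, 0.64])

```text
t: 11.12
tool_pos: [0.583, 0.1223, 0.1178]
orientation: [2.851, 1.318, 0.004]
force: [0.2, -0.2, 5.0]
opening: 0.0593
gripper_force: 2.9
```

```bash
python3 wr.py; python3 go.py .582,.123,.16,-41 .570,.009,.16,-76
```

```text
1 no stripe [0.55841504 0.03847951] 22.589066076240222 1764
tin 2 c [0.5836 0.1242] r 48.9 area 18011 nred 1244 ang mean -11.0 axis -5.5
tin 3 c [0.5949 0.236 ] r 49.4 area 23729 nred 1398 ang mean -4.9 axis -6.5
t 11.18 p [0.583  0.1224 0.1178] ya -40.4 F [-0.4 -0.2  5.9] T [-0.06  0.14  0.04] op 0.0596 gf 2.895220550126396 q [ 0.12  0.16  1.59 -0.    1.38  0.83]
.582,.123,.16,-41 [-0.0001, -0.0011, -0.0422, 0.0021, -0.0023, 0.0109]
.570,.009,.16,-76 [-0.0947, 0.0636, -0.0423, 0.0013, -0.0028, 0.6218]
```

move_arm(deltas=[0, 0, -0.06, 0, 0, 0, 0.64, 0, 0, -0.08, 0, 0, 0, 0.64, -0.095, 0.064, -0.08, 0, 0, 0.622, 0.64, -0.095, 0.064, -0.08, 0, 0, 0.622, 0.64, -0.095, 0.064, -0.08, 0, 0, 0.622, 0.64, -0.095, 0.064, -0.08, 0, 0, 0.622, 0.64, -0.095, 0.064, -0.08, 0, 0, 0.622, 0.64])

```text
t: 12.05
tool_pos: [0.5685, 0.0083, 0.1959]
orientation: [-3.118, -0.38, 0.0]
force: [0.5, 0.0, 0.6]
opening: 0.0595
gripper_force: 0.0
```

```bash
python3 wr.py; python3 go.py .570,.009,.117,-76;python3 - <<'E'
from meas import *
s,im,d=snap('wrist','w3.png')
s,im,d=snap('top')
for o in lids(im,d): print([np.round(x,3) for x in o])
E
```

```text
tin 1 c [0.5709 0.0085] r 49.6 area 11635 nred 516 ang mean -161.9 axis -161.7
tin 2 c [0.5831 0.1209] r 50.1 area 10577 nred 575 ang mean -2.4 axis -5.7
tin 3 c [0.596  0.2329] r 50.9 area 6866 nred 337 ang mean 3.3 axis -7.1
t 12.1 p [0.5685 0.0084 0.1959] ya -76.0 F [ 0.7 -0.6 -0. ] T [-0.06  0.17 -0.04] op 0.0593 gf 0.0 q [-0.08  0.05  1.58  0.    1.52  1.25]
.570,.009,.117,-76 [0.0016, -0.0002, 0.0789, -0.0001, 0.0001, -0.0006]
[array([0.593, 0.237]), array([0.593, 0.237]), np.float64(50.762), np.int64(65), np.float64(-3.755), np.float64(-6.238)]
[array([0.549, 0.003]), array([0.562, 0.007]), np.float64(48.67), np.int64(71), np.float64(-154.671), np.float64(-169.036)]
```

View pics/w3.png

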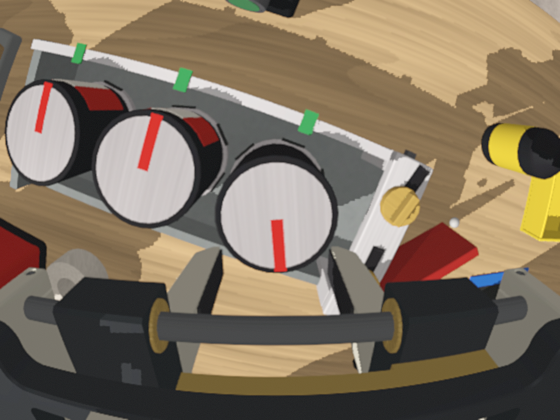

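The wrist picture shows tin 2's stripe (150,140) and tin 3's stripe (43,108) pointing at the window and their green ticks. Tin 1 (278,245) is still to turn.

move_arm(deltas=[0.001, 0, 0.05, 0, 0, 0, 0.64, 0.001, 0, 0.072, 0, 0, 0, 0.64, 0.001, 0, 0.078, 0, 0, 0, 0.64, 0.001, 0, 0.08, 0, 0, 0, 0.64, 0.001, 0, 0.08, 0, 0, 0, 0.64, 0.001, 0, 0.08, 0, 0, -0.17, 0.64, 0.001, 0, 0.08, 0, 0, -0.34, 0.64, 0.001, 0, 0.08, 0, 0, -0.51, 0.64, 0.001, 0, 0.08, 0, 0, -0.68, 0.64, 0.001, 0, 0.08, 0, 0, -0.85, 0.64, 0.001, 0, 0.08, 0, 0, -1.02, 0.64, 0.001, 0, 0.08, 0, 0, -1.19, 0.64])

```text
t: 13.7
tool_pos: [0.5694, 0.0096, 0.1178]
orientation: [-2.363, -2.069, -0.001]
force: [-5.9, 2.5, 9.0]
opening: 0.0595
gripper_force: 4.6
```

move_arm(deltas=[0, 0, 0, 0, 0, -0.17, 0.64, 0, 0, 0, 0, 0, -0.34, 0.64, 0, 0, 0, 0, 0, -0.51, 0.64, 0, 0, 0, 0, 0, -0.68, 0.64, 0, 0, 0, 0, 0, -0.85, 0.64, 0, 0, 0, 0, 0, -1.02, 0.64, 0, 0, 0, 0, 0, -1.19, 0.64, 0, 0, 0, 0, 0, -1.36, 0.64, 0, 0, 0, 0, 0, -1.5, 0.64, 0, 0, 0, 0, 0, -1.52, 0.64, 0, 0, 0, 0, 0, -1.52, 0.64])

```text
t: 15.08
tool_pos: [0.5698, 0.0086, 0.1177]
orientation: [0.296, 3.127, -0.001]
force: [-5.8, -0.7, 6.3]
opening: 0.0593
gripper_force: 3.6
```

```bash
python3 wr.py; python3 go.py
```

```text
tin 1 c [0.5677 0.0084] r 49.1 area 18266 nred 832 ang mean -9.6 axis -9.8
tin 2 c [0.5798 0.1198] r 50.7 area 13625 nred 387 ang mean 5.2 axis -5.6
tin 3 c [0.5907 0.2322] r 51.0 area 3096 nred 3 ang mean -4.8 axis 15.3
t 15.12 p [0.5698 0.0086 0.1177] ya 79.2 F [-4.5 -1.2  6.9] T [-0.19  0.89  0.02] op 0.0597 gf 3.571833372116089 q [-0.07  0.1   1.67 -0.    1.38 -1.46]
```

move_arm(deltas=[0, 0, 0, 0, 0, -0.03, 0.64, 0, 0, 0, 0, 0, -0.06, 0.64, 0, 0, 0, 0, 0, -0.06, 0.64, 0, 0, 0, 0, 0, -0.06, 0.64, 0, 0, -0.05, 0, 0, -0.06, 0.64, 0, 0, -0.1, 0, 0, -0.06, 0, 0, 0, -0.1, 0, 0, -0.06, 0, 0, 0, -0.1, 0, 0, -0.06, 0])

```text
t: 16.12
tool_pos: [0.5696, 0.0088, 0.2162]
orientation: [0.204, 3.135, -0.0]
force: [-0.2, 0.7, -0.6]
opening: 0.034
gripper_force: 0.0
```

```bash
python3 wr.py; python3 go.py .579,-.236,.21,84 .579,-.236,.05,84; python3 - <<'E'
from h import *
s,im,d=snap('top')
for n in ['oil_bottle','key_centre','stapler']:
    for r in robot.recognise('top',n)[:1]: print(n,r['confidence'],r['uv'],world('top',r['uv'],d))
E
```

```text
tin 1 c [0.5685 0.0082] r 49.5 area 9988 nred 461 ang mean -6.3 axis -6.5
tin 2 c [0.5801 0.1207] r 50.3 area 8571 nred 369 ang mean -0.8 axis -6.0
tin 3 c [0.592  0.2329] r 51.3 area 5573 nred 222 ang mean 3.9 axis -6.7
t 16.18 p [0.5689 0.0088 0.215 ] ya 82.6 F [ 0.1 -0.2 -0.9] T [-0.    0.04  0.02] op 0.0299 gf 0.0 q [-0.07  0.04  1.55  0.    1.56 -1.52]
.579,-.236,.21,84 [-0.0417, -0.2415, 0.005, -0.0001, -0.0016, -0.0253]
.579,-.236,.05,84 [-0.042, -0.2415, 0.165, -0.0001, -0.0016, -0.0253]
oil_bottle 0.89 [391.3, 135.7] [ 0.69378549 -0.26372501  0.12406857]
key_centre 0.67 [454.9, 217.3] [ 0.48200395 -0.43197053  0.07041281]
stapler 0.86 [383.2, 279.2] [ 0.3242166  -0.23888025  0.04495473]
```

move_arm(deltas=[-0.042, -0.24, 0, 0, 0, -0.025, 0, -0.042, -0.24, 0, 0, 0, -0.025, 0, -0.042, -0.24, 0, 0, 0, -0.025, 0, -0.042, -0.24, 0, 0, 0, -0.025, 0, -0.042, -0.24, 0, 0, 0, -0.025, 0, -0.042, -0.24, 0.05, 0, 0, -0.025, 0, -0.042, -0.24, 0.09, 0, 0, -0.025, 0, -0.042, -0.24, 0.09, 0, 0, -0.025, 0])

```text
t: 17.38
tool_pos: [0.5768, -0.2322, 0.1213]
orientation: [-0.164, -3.129, -0.006]
force: [-0.4, 0.4, 0.1]
opening: 0.0004
gripper_force: 0.0
```

```bash
python3 go.py .579,-.236,.05,84; python3 - <<'E'
from h import *
snap('wrist','w4.png')
E
```

```text
t 17.38 p [ 0.5768 -0.2322  0.1213] ya 84.0 F [-0.4  0.4  0.1] T [-0.01  0.05 -0.03] op 0.0004 gf 0.0 q [-0.47  0.24  1.5   0.    1.41 -1.93]
.579,-.236,.05,84 [-0.0032, -0.0038, 0.0713, 0.0035, -0.0084, -0.0003]
```

View pics/w4.png

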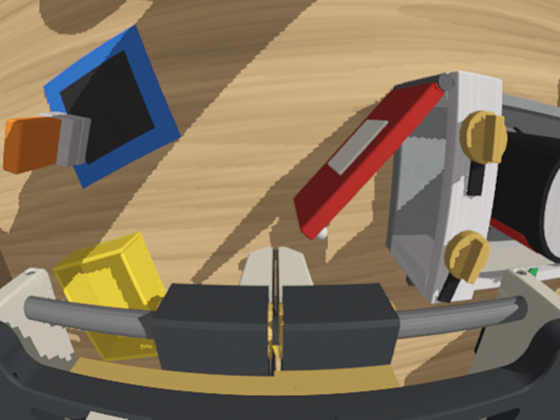

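The wrist picture shows the door leaf from its hinge (445,82) to its free edge (305,230), with the closed fingertips at (275,252) off its outer side. The key has been knocked to the mat's edge (45,142). I'll check the door's position in the point cloud.

```bash
python3 - <<'E'
from wr import *
s,im,d=snap('wrist');P=wcloud(s,d);hsv=cv2.cvtColor(im,cv2.COLOR_RGB2HSV)
red=((hsv[...,0]<8)|(hsv[...,0]>172))&(hsv[...,1]>120)&(abs(P[...,2]-.114)<.006)&(P[...,1]<-.09)&(P[...,1]>-.3)
q=P[red][:,:2]; O=np.array([.5695,.009]);a=np.radians(-6.05);ex=np.array([np.cos(a),np.sin(a)]);ey=np.array([-ex[1],ex[0]])
st=np.c_[(q-O)@ex,(q-O)@ey-.095]
print(len(q),cv2.minAreaRect((st*1000).astype(np.float32)))
print(np.round(cv2.boxPoints(cv2.minAreaRect((st*1000).astype(np.float32)))))
for n,p in(('tcp',s['tool_pos'][:2]),): print(n,(p-O)@ex,(p-O)@ey-.095)
E
```

```text
3653 ((-21.464847564697266, -269.98956298828125), (12.671648979187012, 135.03936767578125), 48.9656982421875)
[[ -77. -230.]
 [  25. -319.]
 [  34. -310.]
 [ -68. -221.]]
tcp 0.03457332267708102 -0.3349089894505613
```

move_arm(deltas=[0.024, -0.009, 0, 0, 0, 0, 0, 0.024, -0.009, 0, 0, 0, 0, 0, 0.024, -0.009, 0.04, 0, 0, 0, 0, 0.024, -0.009, 0.07, 0, 0, 0, 0, 0.024, -0.009, 0.073, 0, 0, 0, 0, 0.024, -0.009, 0.073, 0, 0, 0, 0])

```text
t: 18.23
tool_pos: [0.5564, -0.2415, 0.0551]
orientation: [0.166, 3.135, -0.001]
force: [0.6, 1.0, 0.4]
opening: 0.0006
gripper_force: 0.0
```

move_arm(deltas=[0, 0.01, 0, 0, 0, 0, 0, -0.004, 0.02, 0, 0, 0, 0, 0, -0.008, 0.03, 0, 0, 0, 0, 0, -0.012, 0.04, 0, 0, 0, 0, 0, -0.015, 0.05, 0, 0, 0, 0, 0, -0.018, 0.06, 0, 0, 0, 0, 0, -0.02, 0.07, 0, 0, 0, 0, 0, -0.021, 0.078, 0, 0, 0, 0, 0, -0.022, 0.084, 0, 0, 0, 0, 0, -0.022, 0.087, 0, 0, 0, 0, 0])

```text
t: 19.48
tool_pos: [0.5862, -0.1569, 0.0532]
orientation: [0.166, 3.137, -0.001]
force: [1.2, -4.2, -1.1]
opening: 0.0005
gripper_force: 2.1
```

```bash
cat > st.py <<'E'
from h import *
O=np.array([.5695,.009]);a=np.radians(-6.05);ex=np.array([np.cos(a),np.sin(a)]);ey=np.array([-ex[1],ex[0]])
def st(p): return np.array([(p[:2]-O)@ex,(p[:2]-O)@ey-.095])
def wo(x,y): return O+x*ex+(y+.095)*ey
E
python3 -c "
from st import *
s=robot.read_state();print(st(np.array(s['tool_pos'])),s['force'],s['tool_pos'])"
```

```text
[ 0.03412558 -0.25816347] [ 1.21694487 -4.19328803 -1.14921841] [ 0.58623868 -0.1568514   0.05317128]
```

move_arm(deltas=[0, 0.004, 0, 0, 0, 0, 0, 0, 0.008, 0, 0, 0, 0, 0, 0, 0.011, 0, 0, 0, 0, 0, 0, 0.013, 0, 0, 0, 0, 0, 0, 0.013, 0, 0, 0, 0, 0])

```text
t: 20.1
tool_pos: [0.5871, -0.145, 0.0531]
orientation: [-0.166, -3.137, 0.003]
force: [-1.9, -5.7, -0.3]
opening: 0.0005
gripper_force: 2.8
```

move_arm(deltas=[0, 0.002, 0, 0, 0, 0, 0, 0, 0.004, 0, 0, 0, 0, 0, 0, 0.005, 0, 0, 0, 0, 0, 0, 0.005, 0, 0, 0, 0, 0])

```text
t: 20.6
tool_pos: [0.5872, -0.1449, 0.0532]
orientation: [-0.169, -3.137, 0.013]
force: [-3.0, -25.3, -2.4]
opening: 0.0003
gripper_force: 12.5
```

```bash
python3 -c "
from st import *
s=robot.read_state();print(st(np.array(s['tool_pos'])),s['force'],s['tool_pos'])"
```

```text
[ 0.03378326 -0.24622074] [ -2.95702164 -25.29318662  -2.40100112] [ 0.58715699 -0.14493912  0.05320302]
```

move_arm(deltas=[0, -0.03, 0, 0, 0, 0, 0, 0, -0.05, -0.02, 0, 0, 0, 0, 0, -0.05, -0.08, 0, 0, 0, 0, 0, -0.05, -0.14, 0, 0, 0, 0, 0, -0.05, -0.2, 0, 0, 0, 0, 0, -0.05, -0.22, 0, 0, 0, 0, 0, -0.05, -0.22, 0, 0, 0, 0])

```text
t: 21.48
tool_pos: [0.5837, -0.1891, 0.276]
orientation: [0.166, 3.133, -0.002]
force: [0.0, 1.0, -0.1]
opening: 0.0004
gripper_force: 0.0
```

```bash
python3 go.py .45,-.38,.27,30; python3 - <<'E'
from wr import *; from st import *
s,im,d=snap('wrist','w5.png');P=wcloud(s,d);hsv=cv2.cvtColor(im,cv2.COLOR_RGB2HSV)
red=((hsv[...,0]<8)|(hsv[...,0]>172))&(hsv[...,1]>120)&(abs(P[...,2]-.114)<.006)&(P[...,1]<-.09)&(P[...,1]>-.3)
q=P[red][:,:2]; t=np.c_[(q-O)@ex,(q-O)@ey-.095]
print('door',len(q),np.round(cv2.boxPoints(cv2.minAreaRect((t*1000).astype(np.float32)))).tolist())
E
```

```text
t 21.48 p [ 0.5837 -0.1891  0.276 ] ya 83.9 F [ 0.   1.  -0.1] T [0.02 0.   0.01] op 0.0004 gf 0.0 q [-0.4   0.14  1.33  0.    1.67 -1.86]
.45,-.38,.27,30 [0.1129, -0.204, 0.0057, 0.0011, 0.0045, 0.9415]
door 1243 [[-66.0, -218.0], [-66.0, -230.0], [67.0, -230.0], [67.0, -218.0]]
```

View pics/w5.png

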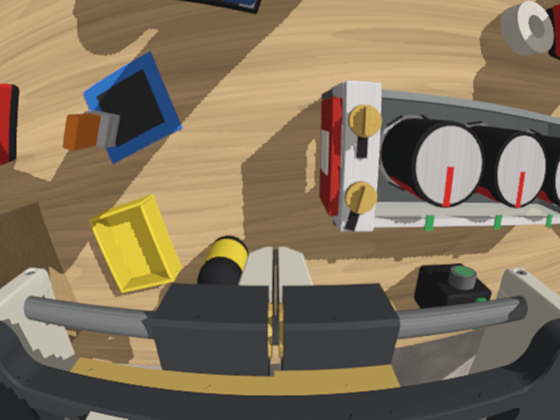

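The door is shut flush: its box runs parallel to the station at y -218 to -230. The key stands on the mat's edge at (95,130). I'll move over for a closer look.

move_arm(deltas=[0.113, -0.204, 0, 0, 0, 0.94, 0.6, 0.113, -0.204, 0, 0, 0, 0.94, 0.6, 0.113, -0.204, 0, 0, 0, 0.94, 0.6, 0.113, -0.204, 0, 0, 0, 0.94, 0.6, 0.113, -0.204, 0, 0, 0, 0.94, 0.6, 0.113, -0.204, 0, 0, 0, 0.94, 0.6, 0.113, -0.204, 0, 0, 0, 0.94, 0.6])

```text
t: 22.4
tool_pos: [0.4486, -0.3788, 0.2714]
orientation: [-1.561, -2.723, -0.001]
force: [-0.2, -0.7, 0.4]
opening: 0.0557
gripper_force: 0.0
```

```bash
cat > key.py <<'E'
from wr import *
def key(fn=None,cam='wrist'):
    s,im,d=snap(cam,fn);P=wcloud(s,d);hsv=cv2.cvtColor(im,cv2.COLOR_RGB2HSV)
    reg=(d>0)&(np.linalg.norm(P[...,:2]-[.47,-.41],axis=-1)<.13)
    o=reg&(hsv[...,0]>4)&(hsv[...,0]<20)&(hsv[...,1]>140)&(P[...,2]>.04)
    print('orange z pct',np.round(np.percentile(P[o][:,2],[5,50,95,99]),4))
    zt=np.percentile(P[o][:,2],97); tp=o&(P[...,2]>zt-.006)
    r=cv2.minAreaRect((P[tp][:,:2]*1000).astype(np.float32)); print('top',tp.sum(),r,np.round(P[tp][:,:2].mean(0),4))
    print(np.round(cv2.boxPoints(r)).tolist())
    bl=reg&(abs(hsv[...,0]-110.)<14)&(hsv[...,1]>120)&(P[...,2]<.02)
    q=wplane(s,.004)[...,:2][bl]; r=cv2.minAreaRect((q*1000).astype(np.float32)); print('mat',r)
if __name__=='__main__': key('w6.png')
E
python3 key.py; python3 go.py
```

```text
orange z pct [0.0532 0.0985 0.1003 0.101 ]
top 637 ((467.1943359375, -410.1480407714844), (45.19011306762695, 118.36003112792969), 24.389081954956055) [ 0.4807 -0.4424]
[[422.0, -366.0], [471.0, -473.0], [512.0, -455.0], [463.0, -347.0]]
mat ((460.45880126953125, -396.29144287109375), (128.06906127929688, 128.42742919921875), 16.23120880126953)
t 22.45 p [ 0.4489 -0.3788  0.2719] ya 30.3 F [0.2 0.1 0.3] T [-0.06  0.01 -0.01] op 0.0556 gf 0.0 q [-0.79  0.08  1.4   0.    1.66 -1.32]
```

View pics/w6.png

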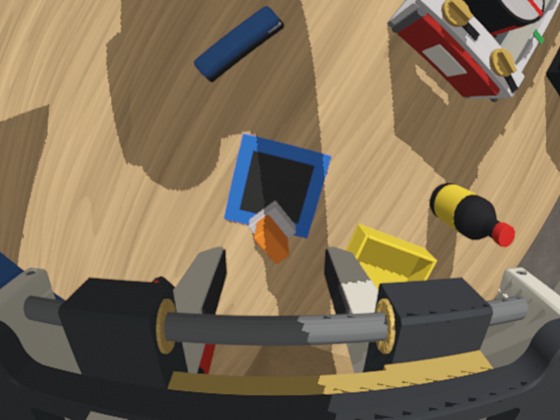

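The key stands upright at (272,237), near the mat's lower corner, with the tray close by to its right. I'll fit its top face cleanly.

```bash
python3 - <<'E'
s=open('key.py').read()
s=s.replace("r=cv2.minAreaRect((P[tp]","n,lab,stt,_=cv2.connectedComponentsWithStats(tp.astype(np.uint8),connectivity=4);tp=lab==1+np.argmax(stt[1:,4])\n    r=cv2.minAreaRect((wplane(s,.1)[...,:2][tp]*1000).astype(np.float32));print('plane',r);r=cv2.minAreaRect((P[tp]",1)
open('key.py','w').write(s)
E
sed -i "s/key('w6.png')/key()/" key.py; python3 key.py
```

```text
orange z pct [0.0535 0.0983 0.1003 0.1011]
plane ((481.28460693359375, -442.76837158203125), (22.250497817993164, 45.623355865478516), 68.17279815673828)
top 633 ((482.2813415527344, -444.0167236328125), (22.311479568481445, 45.85154342651367), 68.50455474853516) [ 0.481  -0.4429]
[[457.0, -446.0], [500.0, -463.0], [508.0, -442.0], [465.0, -425.0]]
mat ((460.44854736328125, -396.2228088378906), (127.99918365478516, 128.346923828125), 16.123138427734375)
```

```bash
python3 go.py .4813,-.4428,.14,68.3 .4813,-.4428,.028,68.3
```

```text
t 22.5 p [ 0.4491 -0.3789  0.2723] ya 30.3 F [-0.7  0.7 -0.5] T [-0.09 -0.02 -0.05] op 0.0557 gf 0.0 q [-0.79  0.08  1.4   0.    1.66 -1.32]
.4813,-.4428,.14,68.3 [-0.0716, -0.0044, 0.1322, 0.0002, -0.0013, -0.6631]
.4813,-.4428,.028,68.3 [-0.0717, -0.0043, 0.2442, 0.0002, -0.0013, -0.6631]
```

move_arm(deltas=[-0.072, -0.004, 0.05, 0, 0, -0.663, 0.6, -0.072, -0.004, 0.09, 0, 0, -0.663, 0.6, -0.072, -0.004, 0.122, 0, 0, -0.663, 0.6, -0.072, -0.004, 0.122, 0, 0, -0.663, 0.6, -0.072, -0.004, 0.122, 0, 0, -0.663, 0.6])

```text
t: 23.12
tool_pos: [0.4817, -0.4433, 0.1504]
orientation: [-0.595, -3.084, -0.001]
force: [0.9, -0.6, 0.8]
opening: 0.0558
gripper_force: 0.0
```

```bash
python3 key.py; python3 go.py .4813,-.4428,.028,68.3
```

```text
orange z pct [0.0626 0.0992 0.1004 0.1008]
plane ((480.6165466308594, -444.048828125), (21.26641273498535, 45.29795837402344), 68.80628967285156)
top 1492 ((481.4106750488281, -444.37890625), (21.562475204467773, 45.44099426269531), 68.74502563476562) [ 0.4804 -0.444 ]
[[456.0, -446.0], [499.0, -463.0], [506.0, -443.0], [464.0, -426.0]]
mat ((460.1793518066406, -396.4864501953125), (128.45745849609375, 129.0924072265625), 16.383878707885742)
t 23.18 p [ 0.482  -0.4437  0.1514] ya 68.1 F [-0.5  0.2  0.2] T [ 0.02 -0.02  0.  ] op 0.0561 gf 0.0 q [-0.82  0.3   1.37  0.    1.47 -2.01]
.4813,-.4428,.028,68.3 [0.001, 0.0006, 0.1234, -0.0001, 0.0003, -0.0044]
```

move_arm(deltas=[0.001, 0, 0.06, 0, 0, 0, 0.6, 0.001, 0, 0.11, 0, 0, 0, 0.6, 0.001, 0, 0.122, 0, 0, 0, 0.6, 0.001, 0, 0.122, 0, 0, 0, 0.6, 0.001, 0, 0.122, 0, 0, 0, 0, 0.001, 0, 0.122, 0, 0, 0, 0, 0.001, 0, 0.122, 0, 0, 0, 0, 0.001, 0, 0.122, 0, 0, 0, 0, 0.001, 0, 0.122, 0, 0, 0, 0], squeeze=35)

```text
t: 24.3
tool_pos: [0.4807, -0.444, 0.0297]
orientation: [0.598, 3.084, -0.001]
force: [-0.3, -0.4, 4.3]
opening: 0.0218
gripper_force: 35.0
```

```bash
python3 go.py .4808,-.444,.2,84
```

```text
t 24.3 p [ 0.4807 -0.444   0.0297] ya 68.1 F [-0.3 -0.4  4.3] T [0.09 0.07 0.01] op 0.0218 gf 34.99308228492737 q [-0.82  0.4   1.48 -0.    1.26 -2.01]
.4808,-.444,.2,84 [-0.0002, -0.0, -0.1703, -0.0005, 0.0007, -0.2781]
```

move_arm(deltas=[0, 0, -0.06, 0, 0, 0, 0, 0, 0, -0.12, 0, 0, 0, 0, 0, 0, -0.18, 0, 0, 0, 0, 0, 0, -0.23, 0, 0, 0, 0, 0, 0, -0.23, 0, 0, 0, 0])

```text
t: 24.92
tool_pos: [0.4822, -0.4454, 0.2648]
orientation: [0.596, 3.077, -0.008]
force: [0.6, -0.2, -2.9]
opening: 0.022
gripper_force: 35.0
```

```bash
python3 go.py .61,-.17,.26,84
```

```text
t 24.93 p [ 0.4822 -0.4454  0.2648] ya 68.1 F [ 0.6 -0.2 -2.9] T [-0.02  0.01 -0.01] op 0.022 gf 34.98972415924072 q [-0.82  0.26  1.22  0.    1.66 -2.01]
.61,-.17,.26,84 [-0.0157, 0.3032, 0.0038, -0.0049, 0.0075, -0.278]
```

move_arm(deltas=[-0.008, 0.06, 0, 0, 0, -0.06, 0, -0.012, 0.12, 0, 0, 0, -0.12, 0, -0.015, 0.18, 0, 0, 0, -0.18, 0, -0.016, 0.24, 0, 0, 0, -0.24, 0, -0.016, 0.29, 0, 0, 0, -0.278, 0, -0.016, 0.303, 0, 0, 0, -0.278, 0, -0.016, 0.303, 0, 0, 0, -0.278, 0, -0.016, 0.303, 0, 0, 0, -0.278, 0])

```text
t: 25.92
tool_pos: [0.6077, -0.1699, 0.258]
orientation: [-0.167, -3.135, 0.0]
force: [-0.2, 0.5, -3.7]
opening: 0.0216
gripper_force: 35.0
```

```bash
cat > scr.py <<'E'
from wr import *; from st import *
def scr(fn=None):
    s,im,d=snap('wrist',fn);P=wcloud(s,d);hsv=cv2.cvtColor(im,cv2.COLOR_RGB2HSV)
    Q=wplane(s,.142)[...,:2]; D=wplane(s,.130)[...,:2]
    b=(abs(hsv[...,0]-20.)<9)&(hsv[...,1]>90)&(d>0)
    for n,c in((1,wo(-.042,-.195)),(2,wo(.042,-.195))):
        near=np.linalg.norm(P[...,:2]-c,axis=-1)<.026
        tab=near&b&(P[...,2]>.1375)&(P[...,2]<.15); disc=near&b&(P[...,2]>.12)&(P[...,2]<.137)
        if tab.sum()<15: print(n,'tab',tab.sum(),'disc',disc.sum());continue
        q=Q[tab]; r=cv2.minAreaRect((q*1000).astype(np.float32)); v=np.linalg.svd(q-q.mean(0))[2][0]
        hull=(D[disc]*1000).astype(np.float32); cc=cv2.minEnclosingCircle(hull) if len(hull) else None
        print(n,'exp',np.round(c,4),'tab',tab.sum(),np.round(r[0],1),np.round(r[1],1),'axis',round(np.degrees(np.arctan2(v[1],v[0]))%180,1),'rect',round(r[2],1),'disc',cc)
    return s,im,d
if __name__=='__main__': import sys; scr(sys.argv[1] if len(sys.argv)>1 else None)
E
python3 scr.py w7.png; python3 go.py
```

```text
1 exp [ 0.5172 -0.086 ] tab 270 [517.2 -87.6] [ 8.8 29. ] axis 172.7 rect 84.6 disc ((517.7840576171875, -87.4443130493164), 18.159822463989258)
2 exp [ 0.6007 -0.0949] tab 257 [599.9 -96.4] [ 9.1 29.7] axis 160.1 rect 68.3 disc ((600.3563232421875, -96.49080657958984), 18.310928344726562)
t 25.98 p [ 0.6078 -0.1702  0.2584] ya 83.9 F [-1.   0.  -2.8] T [0.01 0.   0.01] op 0.0217 gf 34.989747405052185 q [-0.35  0.2   1.3  -0.    1.65 -1.82]
```

View pics/w7.png

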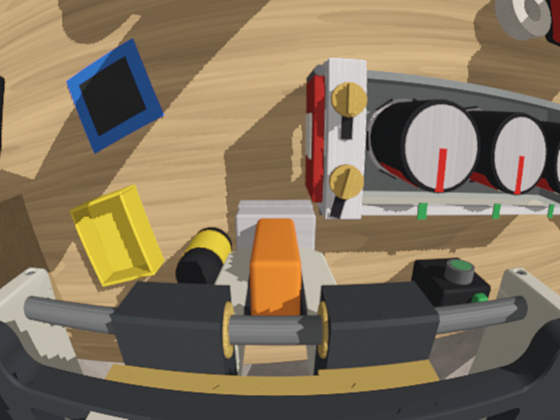

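The wrist picture shows screw 1 at (349,100), tongue downwards, and screw 2 at (346,182), turned slightly further. The key is held squarely at (275,260). I'll go over screw 1.

```bash
python3 go.py .5173,-.0868,.258,83.7 .5173,-.0868,.178,83.7
```

```text
t 25.98 p [ 0.6078 -0.1702  0.2584] ya 83.9 F [-1.   0.  -2.8] T [0.01 0.   0.01] op 0.0217 gf 34.989747405052185 q [-0.35  0.2   1.3  -0.    1.65 -1.82]
.5173,-.0868,.258,83.7 [0.0989, 0.0733, 0.0005, -0.0003, -0.0011, 0.003]
.5173,-.0868,.178,83.7 [0.0988, 0.0733, 0.0805, -0.0003, -0.0011, 0.003]
```

move_arm(deltas=[0.05, 0.037, 0, 0, 0, 0, 0, 0.099, 0.073, 0, 0, 0, 0.003, 0, 0.099, 0.073, 0, 0, 0, 0.003, 0, 0.099, 0.073, 0.05, 0, 0, 0.003, 0, 0.099, 0.073, 0.075, 0, 0, 0.003, 0, 0.099, 0.073, 0.08, 0, 0, 0.003, 0, 0.099, 0.073, 0.08, 0, 0, 0.003, 0])

```text
t: 26.85
tool_pos: [0.5183, -0.0867, 0.18]
orientation: [0.171, 3.136, -0.001]
force: [0.6, 0.2, -2.4]
opening: 0.0218
gripper_force: 35.0
```

```bash
python3 go.py .5173,-.0868,.17,83.7; python3 scr.py w8.png
```

```text
t 26.85 p [ 0.5183 -0.0867  0.18  ] ya 83.8 F [ 0.6  0.2 -2.4] T [0.06 0.02 0.01] op 0.0218 gf 34.999122619628906 q [-0.26 -0.07  1.71 -0.    1.49 -1.72]
.5173,-.0868,.17,83.7 [0.001, -0.0002, 0.01, -0.0003, 0.0009, 0.0009]
1 tab 0 disc 126
2 tab 0 disc 0
```

View pics/w8.png

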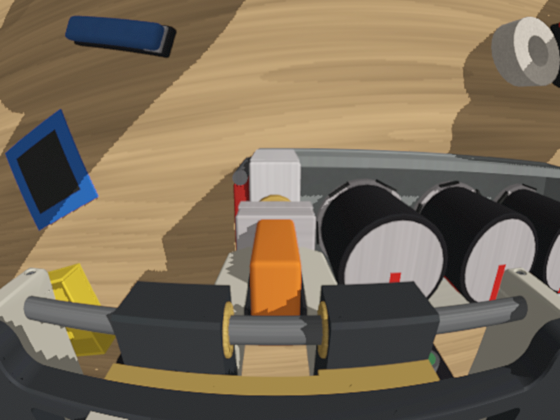

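The key hangs centred over screw 1; the disc's edge peeks out at (275,197). I'll lower it on force.

move_arm(deltas=[0.001, 0, 0.005, 0, 0, 0, 0, 0.001, 0, 0.01, 0, 0, 0, 0, 0.001, 0, 0.013, 0, 0, 0, 0, 0.001, 0, 0.015, 0, 0, 0, 0, 0.001, 0, 0.016, 0, 0, 0, 0])

```text
t: 27.52
tool_pos: [0.5167, -0.0854, 0.163]
orientation: [-0.169, -3.137, -0.0]
force: [0.1, 0.1, -2.7]
opening: 0.0219
gripper_force: 35.0
```

move_arm(deltas=[0, 0, 0.002, 0, 0, 0, 0, 0, 0, 0.004, 0, 0, 0, 0, 0, 0, 0.006, 0, 0, 0, 0, 0, 0, 0.006, 0, 0, 0, 0])

```text
t: 28.02
tool_pos: [0.5166, -0.0855, 0.1569]
orientation: [-0.169, -3.137, -0.0]
force: [-1.1, -0.3, -2.9]
opening: 0.0217
gripper_force: 35.0
```

```bash
python3 go.py
```

```text
t 28.02 p [ 0.5166 -0.0855  0.1569] ya 83.8 F [-1.1 -0.3 -2.9] T [ 0.02 -0.02  0.02] op 0.0217 gf 34.999083280563354 q [-0.26 -0.06  1.75 -0.    1.45 -1.72]
```

move_arm(deltas=[0, 0, 0, 0, 0, 0.15, 0, 0, 0, 0, 0, 0, 0.3, 0, 0, 0, 0, 0, 0, 0.45, 0, 0, 0, 0, 0, 0, 0.6, 0, 0, 0, 0, 0, 0, 0.75, 0, 0, 0, 0, 0, 0, 0.9, 0, 0, 0, 0, 0, 0, 1.05, 0, 0, 0, 0, 0, 0, 1.2, 0, 0, 0, 0, 0, 0, 1.35, 0, 0, 0, 0, 0, 0, 1.5, 0, 0, 0, 0, 0, 0, 1.6, 0, 0, 0, 0, 0, 0, 1.6, 0])

```text
t: 29.52
tool_pos: [0.5171, -0.086, 0.1574]
orientation: [2.367, 2.064, 0.0]
force: [1.4, -2.2, -3.5]
opening: 0.0219
gripper_force: 35.0
```

```bash
python3 go.py
```

```text
t 29.52 p [ 0.5171 -0.086   0.1574] ya -7.8 F [ 1.4 -2.2 -3.5] T [-0.33 -0.32  0.04] op 0.0219 gf 35.000009536743164 q [-0.26 -0.06  1.75 -0.    1.45 -0.13]
```

move_arm(deltas=[0, 0, 0, 0, 0, 0.04, 0, 0, 0, 0, 0, 0, 0.08, 0, 0, 0, 0, 0, 0, 0.12, 0, 0, 0, 0, 0, 0, 0.14, 0, 0, 0, 0, 0, 0, 0.14, 0])

```text
t: 30.15
tool_pos: [0.5173, -0.0858, 0.1574]
orientation: [2.504, 1.895, 0.001]
force: [4.2, -2.3, -5.3]
opening: 0.0218
gripper_force: 35.0
```

```bash
python3 go.py
```

```text
t 30.15 p [ 0.5173 -0.0858  0.1574] ya -15.8 F [ 4.2 -2.3 -5.3] T [-0.84 -0.86  0.21] op 0.0218 gf 35.01247823238373 q [-0.26 -0.06  1.75 -0.    1.45  0.01]
```

move_arm(deltas=[0, 0, 0, 0, 0, 0.04, 0, 0, 0, 0, 0, 0, 0.06, 0, 0, 0, 0, 0, 0, 0.06, 0])

```text
t: 30.52
tool_pos: [0.5173, -0.0858, 0.1574]
orientation: [2.559, 1.82, 0.001]
force: [4.1, -4.8, -4.9]
opening: 0.0217
gripper_force: 35.4
```

```bash
python3 go.py
```

```text
t 30.52 p [ 0.5173 -0.0858  0.1574] ya -19.2 F [ 4.1 -4.8 -4.9] T [-0.87 -0.82  0.87] op 0.0217 gf 35.388187766075134 q [-0.26 -0.06  1.75 -0.    1.45  0.07]
```

move_arm(deltas=[0, 0, 0, 0, 0, -0.1, 0, 0, 0, 0, 0, 0, -0.21, 0, 0, 0, 0, 0, 0, -0.21, 0, 0, 0, -0.01, 0, 0, -0.21, 0, 0, 0, -0.03, 0, 0, -0.21, 0, 0, 0, -0.06, 0, 0, -0.21, 0, 0, 0, -0.1, 0, 0, -0.21, 0, 0, 0, -0.1, 0, 0, -0.21, 0])

```text
t: 31.52
tool_pos: [0.5192, -0.0861, 0.2629]
orientation: [2.353, 2.07, 0.008]
force: [0.1, -0.4, -2.4]
opening: 0.0219
gripper_force: 35.0
```

```bash
python3 go.py .6008,-.0955,.258,70 .6008,-.0955,.178,70
```

```text
t 31.52 p [ 0.5192 -0.0861  0.2629] ya -7.3 F [ 0.1 -0.4 -2.4] T [-0.06  0.05  0.04] op 0.0219 gf 34.99913513660431 q [-0.26 -0.1   1.6   0.    1.64 -0.13]
.6008,-.0955,.258,70 [0.0011, 0.0821, 0.0057, 0.0067, 0.0069, -1.3494]
.6008,-.0955,.178,70 [0.0012, 0.0814, 0.0857, 0.0067, 0.0069, -1.3494]
```

move_arm(deltas=[0, 0.04, 0, 0, 0, -0.18, 0, 0.001, 0.082, 0, 0, 0, -0.36, 0, 0.001, 0.082, 0, 0, 0, -0.54, 0, 0.001, 0.082, 0, 0, 0, -0.72, 0, 0.001, 0.082, 0, 0, 0, -0.9, 0, 0.001, 0.082, 0, 0, 0, -1.08, 0, 0.001, 0.082, 0, 0, 0, -1.26, 0, 0.001, 0.082, 0, 0, 0, -1.35, 0, 0.001, 0.082, 0, 0, 0, -1.35, 0, 0.001, 0.082, 0, 0, 0, -1.35, 0])

```text
t: 32.78
tool_pos: [0.5979, -0.0948, 0.2567]
orientation: [-0.547, -3.093, -0.0]
force: [0.2, 0.3, -2.9]
opening: 0.0218
gripper_force: 35.0
```

```bash
python3 scr.py w9.png; python3 go.py .6007,-.095,.178,70; python3 - <<'E'
from wr import *
# key foot/handle orientation in tool frame
s,im,d=snap('wrist');P=wcloud(s,d);Q=R.from_rotvec(s['orientation']).inv().apply((P.reshape(-1,3)-s['tool_pos'])).reshape(P.shape)
hsv=cv2.cvtColor(im,cv2.COLOR_RGB2HSV)
m=(d>0)&(abs(Q[...,0])<.045)&(abs(Q[...,1])<.04)&(Q[...,2]<.03)&(Q[...,2]>-.013)&(hsv[...,1]<60)
print(m.sum(),[np.round(x,1) for x in (np.percentile(Q[m]*1000,[2,98],axis=0))])
r=cv2.minAreaRect((Q[m][:,:2]*1000).astype(np.float32));print(r)
E
```

```text
1 exp [ 0.5172 -0.086 ] tab 260 [517.1 -86.4] [29.5  7.7] axis 84.2 rect 83.9 disc ((516.9786376953125, -87.50836181640625), 17.834775924682617)
2 exp [ 0.6007 -0.0949] tab 112 [592.7 -92.2] [ 6.8 12.9] axis 160.0 rect 69.9 disc ((598.3955078125, -95.29380798339844), 16.924240112304688)
t 32.83 p [ 0.598  -0.0948  0.2568] ya 70.0 F [-0.4  0.2 -3.2] T [-0.03  0.01  0.  ] op 0.0216 gf 34.99911367893219 q [-0.24  0.13  1.38  0.    1.64 -1.46]
.6007,-.095,.178,70 [-0.0026, 0.0008, 0.0788, -0.0, -0.0006, -0.0006]
2401 [array([  2.3, -22.8,  -8.8]), array([22.2, 23.1, 25.5])]
((11.213911056518555, 0.06762123107910156), (47.881526947021484, 22.729801177978516), 89.71143341064453)
```

View pics/w9.png

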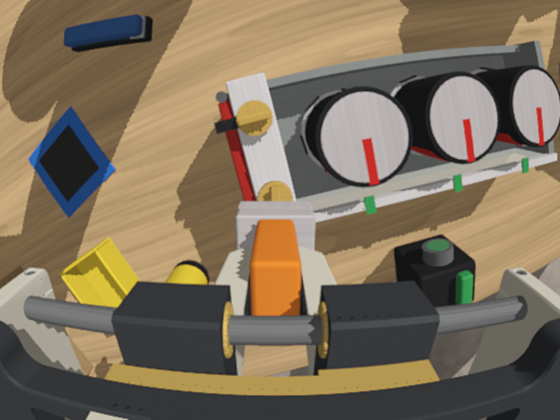

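Screw 1 (252,118) is locked, with its tongue out over the door. The key is square in the gripper, and screw 2's tab is at -20°, matching the tool. I'll lower it.

move_arm(deltas=[-0.002, 0.001, 0.05, 0, 0, 0, 0, -0.002, 0.001, 0.075, 0, 0, 0, 0, -0.002, 0.001, 0.08, 0, 0, 0, 0, -0.002, 0.001, 0.085, 0, 0, 0, 0, -0.002, 0.001, 0.09, 0, 0, 0, 0, -0.002, 0.001, 0.093, 0, 0, 0, 0, -0.002, 0.001, 0.093, 0, 0, 0, 0])

```text
t: 33.75
tool_pos: [0.6005, -0.0947, 0.1644]
orientation: [0.544, 3.094, -0.0]
force: [-0.2, 0.3, -3.2]
opening: 0.0218
gripper_force: 35.0
```

```bash
python3 go.py .6007,-.095,.157,70
```

```text
t 33.75 p [ 0.6005 -0.0947  0.1644] ya 70.1 F [-0.2  0.3 -3.2] T [-0.06 -0.04 -0.01] op 0.0218 gf 34.999077916145325 q [-0.24  0.17  1.5   0.    1.47 -1.46]
.6007,-.095,.157,70 [-0.0003, -0.0002, 0.0074, 0.0, 0.0003, 0.0012]
```

move_arm(deltas=[0, 0, 0.004, 0, 0, 0, 0, 0, 0, 0.007, 0, 0, 0, 0, 0, 0, 0.007, 0, 0, 0.15, 0, 0, 0, 0.007, 0, 0, 0.3, 0, 0, 0, 0.007, 0, 0, 0.45, 0, 0, 0, 0.007, 0, 0, 0.6, 0, 0, 0, 0.007, 0, 0, 0.75, 0, 0, 0, 0.007, 0, 0, 0.9, 0, 0, 0, 0.007, 0, 0, 1.05, 0, 0, 0, 0.007, 0, 0, 1.2, 0, 0, 0, 0.007, 0, 0, 1.35, 0, 0, 0, 0.007, 0, 0, 1.35, 0])

```text
t: 35.25
tool_pos: [0.6006, -0.0949, 0.1569]
orientation: [2.357, 2.077, 0.0]
force: [1.2, -1.7, -4.3]
opening: 0.0218
gripper_force: 35.0
```

move_arm(deltas=[0, 0, 0, 0, 0, 0.05, 0, 0, 0, 0, 0, 0, 0.1, 0, 0, 0, 0, 0, 0, 0.15, 0, 0, 0, 0, 0, 0, 0.17, 0, 0, 0, 0, 0, 0, 0.19, 0, 0, 0, 0, 0, 0, 0.19, 0])

```text
t: 36.0
tool_pos: [0.6008, -0.0948, 0.1571]
orientation: [2.542, 1.845, 0.001]
force: [5.6, -1.7, -6.6]
opening: 0.022
gripper_force: 35.2
```

```bash
python3 go.py
```

```text
t 36.0 p [ 0.6008 -0.0948  0.1571] ya -18.0 F [ 5.6 -1.7 -6.6] T [-0.53 -1.05  0.7 ] op 0.022 gf 35.178624987602234 q [-0.24  0.17  1.51 -0.    1.46  0.07]
```

move_arm(deltas=[0, 0, 0, 0, 0, -0.1, 0, 0, 0, 0, 0, 0, -0.2, 0, 0, 0, 0, 0, 0, -0.2, 0, 0, 0, -0.01, 0, 0, -0.2, 0, 0, 0, -0.03, 0, 0, -0.2, 0, 0, 0, -0.06, 0, 0, -0.2, 0, 0, 0, -0.1, 0, 0, -0.2, 0, 0, 0, -0.1, 0, 0, -0.2, 0, 0, 0, -0.1, 0, 0, -0.2, 0])

```text
t: 37.12
tool_pos: [0.6004, -0.0946, 0.2572]
orientation: [2.348, 2.087, 0.0]
force: [-0.6, -0.1, -2.8]
opening: 0.022
gripper_force: 35.0
```

```bash
python3 go.py .4603,-.3964,.256,-74
```

```text
t 37.12 p [ 0.6004 -0.0946  0.2572] ya -6.7 F [-0.6 -0.1 -2.8] T [-0.01  0.09 -0.02] op 0.022 gf 34.999072551727295 q [-0.24  0.13  1.37  0.    1.64 -0.12]
.4603,-.3964,.256,-74 [-0.3161, -0.1038, 0.0011, 0.0002, -0.0002, 1.1742]
```

move_arm(deltas=[-0.06, -0.02, 0, 0, 0, 0.17, 0, -0.12, -0.04, 0, 0, 0, 0.34, 0, -0.18, -0.06, 0, 0, 0, 0.51, 0, -0.24, -0.08, 0, 0, 0, 0.68, 0, -0.29, -0.095, 0, 0, 0, 0.85, 0, -0.316, -0.104, 0, 0, 0, 1.02, 0, -0.316, -0.104, 0, 0, 0, 1.174, 0, -0.316, -0.104, 0, 0, 0, 1.174, 0, -0.316, -0.104, 0, 0, 0, 1.174, 0])

```text
t: 38.25
tool_pos: [0.4601, -0.3956, 0.256]
orientation: [-3.109, -0.444, 0.002]
force: [0.2, 0.2, -2.3]
opening: 0.0219
gripper_force: 35.0
```

```bash
python3 scr.py;python3 key.py | tail -1; python3 go.py .4603,-.3964,.032,-74
```

```text
1 exp [ 0.5172 -0.086 ] tab 136 [517.4 -89.7] [33.2  8.4] axis 83.1 rect 84.1 disc ((516.4959106445312, -90.66754150390625), 20.844175338745117)
2 exp [ 0.6007 -0.0949] tab 137 [600.  -98.4] [33.6  8.2] axis 82.8 rect 82.5 disc ((600.7643432617188, -99.98902893066406), 20.608095169067383)
mat ((461.44482421875, -396.806396484375), (127.4495620727539, 128.85311889648438), 15.67370891571045)
t 38.35 p [ 0.4604 -0.3957  0.2567] ya -73.8 F [ 0.3 -0.1 -3.3] T [-0.02  0.09  0.  ] op 0.0219 gf 34.999380111694336 q [-0.79  0.13  1.37  0.    1.64  0.49]
.4603,-.3964,.032,-74 [-0.0002, 0.0008, 0.2247, -0.0007, 0.0004, 0.0036]
```

Both screws are locked. I'll set the key down on the mat.

move_arm(deltas=[0, 0.001, 0.06, 0, 0, 0, 0, 0, 0.001, 0.12, 0, 0, 0, 0, 0, 0.001, 0.18, 0, 0, 0, 0, 0, 0.001, 0.215, 0, 0, 0, 0, 0, 0.001, 0.222, 0, 0, 0, 0, 0, 0.001, 0.225, 0, 0, 0, 0, 0, 0.001, 0.227, 0, 0, 0, 0, 0, 0.001, 0.227, 0, 0, 0, 0])

```text
t: 39.35
tool_pos: [0.4614, -0.3982, 0.0319]
orientation: [3.109, 0.438, 0.003]
force: [0.6, -0.9, -3.2]
opening: 0.022
gripper_force: 35.0
```

move_arm(deltas=[0, -0.001, 0.001, 0, 0, 0, 0, 0, -0.001, 0.002, 0, 0, 0, 0, 0, -0.001, 0.003, 0, 0, 0, 0, 0, -0.001, 0.003, 0, 0, 0, 0])

```text
t: 39.85
tool_pos: [0.4608, -0.3968, 0.0298]
orientation: [3.11, 0.438, 0.001]
force: [-5.4, 6.0, 13.6]
opening: 0.0222
gripper_force: 35.0
```

Contact. Next I ease off, release and lift.

move_arm(deltas=[0, 0, -0.001, 0, 0, 0, 0, 0, 0, -0.001, 0, 0, 0, 0, 0, 0, -0.001, 0, 0, 0, 0.35, 0, 0, -0.001, 0, 0, 0, 0.5, 0, 0, -0.001, 0, 0, 0, 0.6, 0, 0, -0.001, 0, 0, 0, 0.6, 0, 0, -0.04, 0, 0, 0, 0.6, 0, 0, -0.1, 0, 0, 0, 0.6, 0, 0, -0.16, 0, 0, 0, 0.6, 0, 0, -0.22, 0, 0, 0, 0.6, 0, 0, -0.22, 0, 0, 0, 0.6])

```text
t: 41.22
tool_pos: [0.4626, -0.3987, 0.2546]
orientation: [3.102, 0.437, 0.011]
force: [-0.2, 0.2, -0.1]
opening: 0.0559
gripper_force: 0.0
```

```bash
python3 key.py; python3 go.py .42,-.30,.3,-74; python3 - <<'E'
from h import *
from meas import lids
s,im,d=snap('top')
a=cv2.cvtColor(im,cv2.COLOR_RGB2BGR)[90:300,150:500];cv2.imwrite('pics/top9.png',cv2.resize(a,(800,480),interpolation=cv2.INTER_CUBIC))
for o in lids(im,d): print([np.round(x,3) for x in o])
E
```

```text
orange z pct [0.066  0.0993 0.1007 0.101 ]
plane ((460.5378112792969, -396.6376037597656), (44.80344772338867, 20.94439697265625), 15.862792015075684)
top 748 ((459.8263854980469, -396.76904296875), (44.54467010498047, 21.112564086914062), 16.091102600097656) [ 0.4601 -0.3965]
[[436.0, -393.0], [441.0, -413.0], [484.0, -401.0], [478.0, -380.0]]
mat ((461.268798828125, -396.7060546875), (127.19050598144531, 128.48919677734375), 15.877276420593262)
t 41.27 p [ 0.4615 -0.3976  0.2507] ya -74.0 F [-0.1 -0.1 -0.2] T [-0.05  0.13  0.03] op 0.0559 gf 0.0 q [-0.8   0.13  1.38 -0.    1.62  0.5 ]
.42,-.30,.3,-74 [-0.0128, -0.105, -0.0499, 0.0056, -0.003, 0.0006]
[array([0.593, 0.237]), array([0.592, 0.237]), np.float64(50.938), np.int64(65), np.float64(-3.88), np.float64(-6.238)]
[array([0.581, 0.123]), array([0.58 , 0.123]), np.float64(50.628), np.int64(62), np.float64(-5.841), np.float64(-5.891)]
[array([0.569, 0.009]), array([0.569, 0.01 ]), np.float64(50.219), np.int64(63), np.float64(-7.383), np.float64(-5.785)]
```

View pics/top9.png

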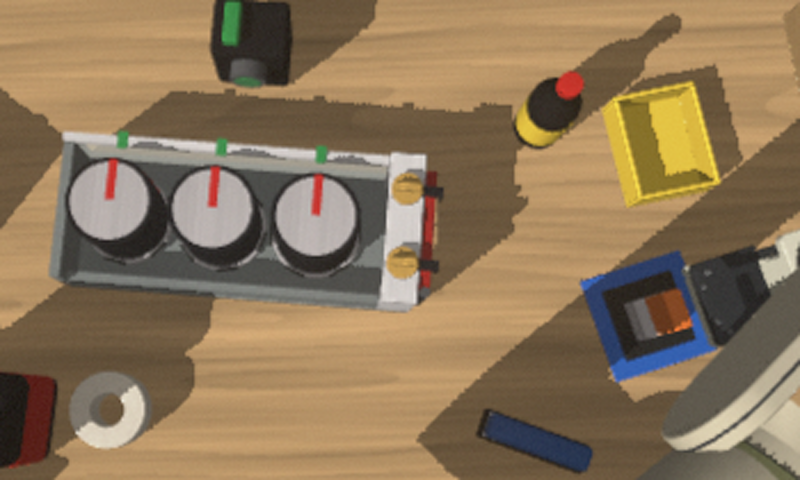

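The final picture shows all stripes on their green ticks, the door shut and both tongues out over it at (430,190) and (428,266). The key stands upright in the middle of the mat at (655,312), and the arm touches nothing.

```bash
python3 -c "
from plant import robot
print(robot.close_job())"
```

```text
the job is handed in; nothing more can be done
None
```

The job is done and handed in at about 41 s on the robot's clock: all three tins face the window, the door is shut, both screws are at their stops, and the key stands upright in the middle of the mat.

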